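Sort returned ratchet clamps: locked shut or open

ROBOT

A 6-joint arm with a two-finger parallel gripper is mounted at the origin on the work surface. World frame = base frame: x ahead of the robot, y to its left, z up, the work surface at z = 0. Lengths are in m, angles in degrees, forces in N, time in s.
With the tool pointing down it reaches from about 0.325 to 0.9 m from the base axis. Payload 3.5 kg.
Tool frame: the origin (TCP) lies midway between the tips of the shut fingers; the grasp point (between the pads) lies 19 mm behind it; z points along the fingers, y is the direction in which the jaws open and shut (so a half turn about z gives the same grasp; the last joint's range is limited). The gripper opens to 85 mm and grips with 20 to 120 N. Pads are 22 mm wide; open, the fingers measure 114 mm over their backs; the gripper's body (76 mm by 85 mm) begins 54 mm behind the grasp point. The pads swing forward as they close: fully open they stand 13 mm farther back than shut.
Start: joints at [-81.956, 15.837, -1.513, 72.651, 0, 84.076], TCP at [0.151, -0.607, 0.231] pointing down, gripper open.
Joint ranges: [-178.77, 178.77], [-48.84, 107.48], [-61.69, 71.31], [-111.58, 123.2], [-90, 87.43], [-180, 180]. Speed limits (degrees/s): [147.25, 147.25, 180, 180, 180, 180].

INTERFACE

Orientations are given as [roll, pitch, yaw] about the fixed x, y, z axes, in that order (R = Rz(yaw) Ry(pitch) Rx(roll)).
In Python, from rig import telemetry, snapshot, workorder gives the robot as it stands.
- The arm moves only by the tool jog_arm, never from a script. Its argument "motion" is a list of rows, each an object with "linear": the shift along the tool's x, y, z as a fraction of full scale, a list of three; "turn": the turn, a rotation vector about the tool's x, y, z as a fraction of full scale, a list of three. A call has 1 to 10 rows; each row is the pose to reach, as a shift and turn from the pose measured when the call began, along the tool's axes at that moment; what a row does not reach only later rows make up. Full scale, the value 1, is 200 mm for a shift and 60 degrees for a turn. A row lasts 1/8 s, in which the tool goes at most 62.5 mm and 10.7 degrees, less where a joint would pass 70% of its speed; a pose out of reach is approached as far as the arm can. A call with a number of a shift or a turn outside -1 to 1 is refused whole. A call with a gripper value outside its range is refused whole. "gripper" is the opening, from 0 (shut) to 1 (fully open), set as the call begins (left out, the last holds). The fingers move at their own pace and stop on an object; the grip force is fixed at half the most. Time passes only in rows, so rows that repeat a pose let the fingers close. It gives the time, the measured TCP pose, the force and the opening at its end, in the units of the state.
- telemetry.observe(): the state, without advancing time (a new reading comes with each control period).
- snapshot(name): name is "scene" or "top"; returns a dict with "frame" (384x512x3 uint8, red, green, blue), "range_z" (384x512 float32, m along the optical axis (not along the pixel's ray), 0 where there is no reading), "fov_y" (degrees; the focal length in pixels is half the picture's height over the tangent of half this angle, whatever the lens; pixels are square), "cx", "cy" (the principal point, pixels), "camera_from_world" (4x4, takes a point from world to camera coordinates). Camera axes: x right, y down, z forward; pixel columns grow to the right and rows downward; lengths in m; the calibration is good to about 2 mm. A picture is of the moment at which its call begins.
- workorder.finish_job(): hands the job in, once; it reports no verdict.
The state is a dict: "clock": time; "joint_pos": joint angles; "qvel": joint speeds; "tau": joint torques, N m; "tcp_pos": TCP position; "tcp_rot": TCP orientation; "wrist_force": force on the tool from outside, world axes, zero at the start; "ft_torque": the same for the moment, N m; "gripper_width": finger opening in m.
Only numpy, scipy, OpenCV 4.12 (cv2) and the standard library are available. Lean on these libraries where they do the work, as an engineer would, in place of code of your own. Each camera call takes 0.05 s, during which the arm holds its last target.

TASK

Sort the three ratchet clamps on the sloped returns board: the two that are ratcheted shut go side by side in the shallow tray, and the one whose jaws are open goes in the deep box. Set each one down flat on the floor of its tray or box, not dropped and not on top of another, and leave the open one clearly open (take them by the block on the pivot, not by the handles). Leave the other things on the bench where they are.

Things in the scene. Friction and masses are not known exactly. Their poses are not given: they have to be found in the camera images.
- clamp_1: hinged steel ratchet clamp, about 0.2 kg, two 9 mm thick levers crossing like scissors. Origin at the underside of the pivot; z out of its flat side; jaw tips at x = +50 mm, ends of the rubber handles at x = -98 mm. Shut: y -22 to +22 mm. The lever with its handle at +y (jaw at -y) swings: at opening q rad that handle reaches y = 22+95q mm, that jaw y = -10-48q. Starts flat on the board, jaws uphill, turned to 0.18 rad
- clamp_1_block (a point): centre of the square pivot block of clamp_1, the place to grip: 22 mm along the clamp's x, 20 mm along its y, 20 mm high, standing on the levers (9 to 29 mm above the clamp's underside). It is one piece with the lever whose handle is at -y, so holding it does not move the jaws. Axes as the clamp's
- clamp_1_jaw (a joint): opening of clamp_1: 0 = jaws together, ratcheted shut, will not give; 0.42 to 0.55 rad = jaws clearly open, ratchet off: a stiff pivot keeps the opening, but 1 N on the handle ends moves it
- clamp_2: hinged steel ratchet clamp, about 0.2 kg, two 9 mm thick levers crossing like scissors. Origin at the underside of the pivot; z out of its flat side; jaw tips at x = +50 mm, ends of the rubber handles at x = -98 mm. Shut: y -22 to +22 mm. The lever with its handle at +y (jaw at -y) swings: at opening q rad that handle reaches y = 22+95q mm, that jaw y = -10-48q. Starts flat on the board, jaws uphill, turned to 0.18 rad
- clamp_2_block (a point): centre of the square pivot block of clamp_2, the place to grip: 22 mm along the clamp's x, 20 mm along its y, 20 mm high, standing on the levers (9 to 29 mm above the clamp's underside). It is one piece with the lever whose handle is at -y, so holding it does not move the jaws. Axes as the clamp's
- clamp_2_jaw (a joint): opening of clamp_2: 0 = jaws together, ratcheted shut, will not give; 0.42 to 0.55 rad = jaws clearly open, ratchet off: a stiff pivot keeps the opening, but 1 N on the handle ends moves it
- clamp_3: hinged steel ratchet clamp, about 0.2 kg, two 9 mm thick levers crossing like scissors. Origin at the underside of the pivot; z out of its flat side; jaw tips at x = +50 mm, ends of the rubber handles at x = -98 mm. Shut: y -22 to +22 mm. The lever with its handle at +y (jaw at -y) swings: at opening q rad that handle reaches y = 22+95q mm, that jaw y = -10-48q. Starts flat on the board, jaws uphill, turned to 0.18 rad
- clamp_3_block (a point): centre of the square pivot block of clamp_3, the place to grip: 22 mm along the clamp's x, 20 mm along its y, 20 mm high, standing on the levers (9 to 29 mm above the clamp's underside). It is one piece with the lever whose handle is at -y, so holding it does not move the jaws. Axes as the clamp's
- clamp_3_jaw (a joint): opening of clamp_3: 0 = jaws together, ratcheted shut, will not give; 0.42 to 0.55 rad = jaws clearly open, ratchet off: a stiff pivot keeps the opening, but 1 N on the handle ends moves it
- board: cork-faced board sloping 35 degrees, 205 mm up the slope, 400 mm wide, low edge with a 12 mm lip towards the robot. Origin on the cork at mid-width, under the row of clamp pivots, 88 mm above the bench; x up the slope, y along the row, z out of the surface. The three clamps lie on it in a row, pivots about 125 mm apart
- board_lamp (a point): middle of the underside of the fixed lamp bar: 26 mm wide, 16 mm high, 400 mm long, along the row, straight above the pivots and 142 mm above the board's origin, on uprights behind the board's ends. A gripper pointing straight down cannot get past it; one square to the slope keeps its centre line about 85 mm from it
- tray_in (a point): centre of the inner floor of the shallow steel tray: outside 240 mm (x) by 180 mm (y), 4 mm walls, rim only 12 mm above the inner floor, which is 4 mm above the bench. Fixed, level, beside the board, left or right
- deep_box_in (a point): centre of the inner floor of the deep steel box: outside 240 mm (x) by 180 mm (y), 4 mm walls, rim 46 mm above the inner floor, which is 4 mm above the bench. Fixed, level, on the other side of the board from the tray
- spanner: loose open spanner, 150 mm, lying on the bench in front of the board; not a clamp, leave alone
- toolholder: loose steel tool holder, 48 mm across, 62 mm tall, standing on the bench in front of the board; leave alone
- bush: loose steel bush, 52 mm across, 22 mm tall, on the bench in front of the board; leave alone
Things that resemble listed ones, but are neither listed nor needed, are in the scene too. Leave any green or purple look-alike of the clamp_3 alone.

How it is judged:
By the outcome, as a careful person would: the job done as asked, in the order asked, and still so for the second after the job is handed in, with the robot touching nothing.
It also fails if it takes over 72 s, if anything falls off the work surface, if the arm or the gripper's body presses on something with over 40 N, if the wrist force passes 120 N, or if a joint passes its speed limit or range.

## Working session

There is one attempt and no reset: what is moved stays moved. The work goes in short steps, Python scripts to look and compute and a tool call to move; the robot and the scene stay as the last step left them, time stands still between calls to the robot, and variables do not carry over. Pictures are saved under pics/ and viewed, and the job is handed in when it is done.

Besides the shell and the picture viewer there is one more tool, called as name([rows], argument=value, ...), one row to a line, values as JSON. jog_arm: Moves the arm, as the interface text tells. Shift numbers are shares of 200 mm and turn numbers shares of 60 degrees, none past 1 either way. Its arguments: {"type":"object","properties":{"motion":{"type":"array","items":{"type":"object","properties":{"linear":{"type":"array","items":{"type":"number"}},"turn":{"type":"array","items":{"type":"number"}}}}},"gripper":{"type":"number"}},"required":["motion"]}

```bash
ls; mkdir -p pics; cat > h.py <<'E'
import numpy as np, cv2
from rig import telemetry, snapshot, workorder
def snap(n):
    s=snapshot(n); np.savez(f'last_{n}.npz',**{k:np.asarray(v) for k,v in s.items()}); return s
def cloud(s):
    h,w=s['range_z'].shape; f=h/2/np.tan(np.radians(float(s['fov_y']))/2)
    v,u=np.mgrid[0:h,0:w]; z=s['range_z']
    P=np.stack([(u-s['cx'])/f*z,(v-s['cy'])/f*z,z],-1)
    T=np.linalg.inv(s['camera_from_world']); return P@T[:3,:3].T+T[:3,3]
E
python3 - <<'E'
from h import *
print(telemetry.observe())
for n in ['scene','top']:
    s=snap(n); print(n,s['fov_y'],s['cx'],s['cy'],np.linalg.inv(s['camera_from_world']).round(3).tolist())
    cv2.imwrite(f'pics/{n}0.png',cv2.resize(s['frame'][:,:,::-1],(800,600),interpolation=cv2.INTER_CUBIC))
E
```

```text
pics
{'clock': 0.0, 'joint_pos': array([-8.19569417e+01,  1.58807086e+01, -1.59851048e+00,  7.26523780e+01,
       -1.12094848e-03,  8.40766330e+01]), 'qvel': array([ 0.00496407, -0.00795972,  0.06470202,  0.03396159, -0.09891903,
        0.04445879]), 'tau': array([-5.88346193e-04, -4.45515597e+01,  2.95199329e+01,  1.62509037e-02,
       -1.81310620e-04, -1.63617056e-06]), 'tcp_pos': array([ 0.15072938, -0.60573215,  0.23012768]), 'tcp_rot': array([-1.79868990e+02, -1.24656123e-02,  1.39664123e+01]), 'wrist_force': array([-0.05143173, -0.18234396,  0.0486639 ]), 'ft_torque': array([-0.1079372 , -0.02383066,  0.03909746]), 'gripper_width': 0.08538837549300424}
scene 56.35297453652672 253.70473124950033 194.47521416981232 [[0.622, 0.545, -0.563, 0.987], [0.783, -0.446, 0.433, -0.421], [-0.015, -0.71, -0.704, 0.818], [0.0, 0.0, 0.0, 1.0]]
top 56.98377096755883 256.6624208699731 185.97636191331787 [[-0.019, -0.997, 0.076, 0.367], [-1.0, 0.018, -0.024, 0.013], [0.023, -0.077, -0.997, 1.021], [0.0, 0.0, 0.0, 1.0]]
```

View pics/scene0.png

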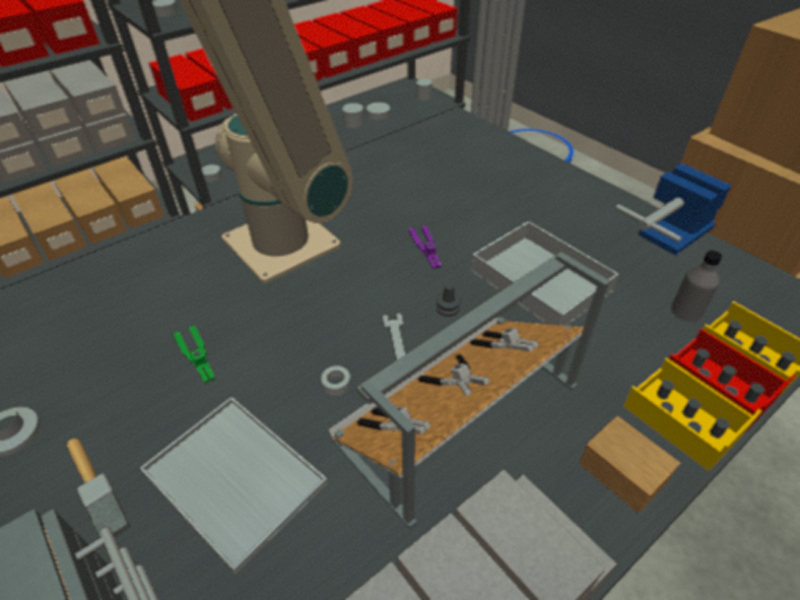

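View pics/top0.png

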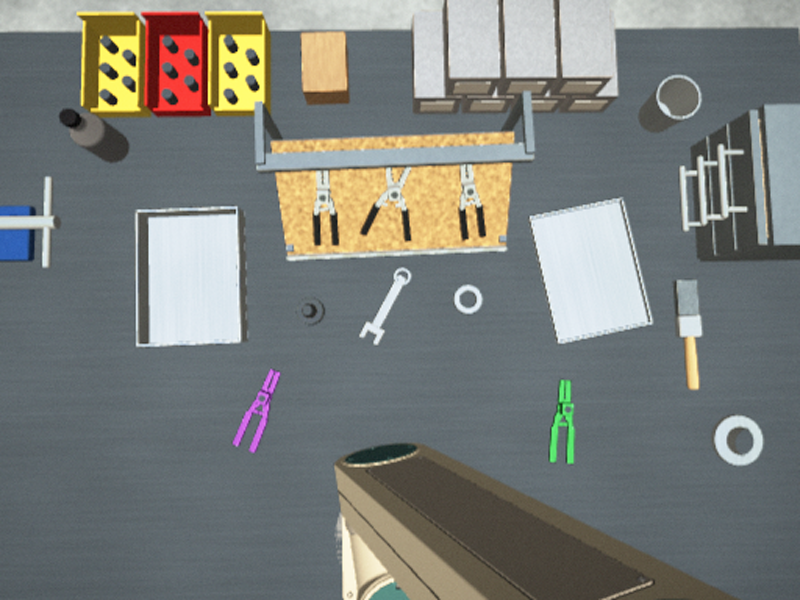

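The top view shows three clamps on the board. The middle one, at about (395,195), is open and the outer two, at (323,195) and (470,195), are shut. The deep box is on the left of the image (+y) and the shallow tray on the right. Next I'll measure these.

```bash
python3 - <<'E'
from h import *
s=dict(np.load('last_top.npz')); P=cloud(s)
im=s['frame'][:,:,::-1]
c=im[90:175,165:345]; cv2.imwrite('pics/crop_top.png',cv2.resize(c,None,fx=4.4,fy=4.4,interpolation=cv2.INTER_CUBIC))
c=im[120:230,75:425]; cv2.imwrite('pics/crop_boxes.png',cv2.resize(c,None,fx=2.25,fy=2.25,interpolation=cv2.INTER_CUBIC))
# board plane: cork colour mask
hsv=cv2.cvtColor(s['frame'],cv2.COLOR_RGB2HSV)
m=np.zeros(hsv.shape[:2],bool); m[105:160,175:335]=True
f=s['frame'].astype(int)
m&=(f[...,0]-f[...,2]>50)&(s['range_z']>0)
Q=P[m]
for _ in range(5):
    c=Q.mean(0); n=np.linalg.svd(Q-c,full_matrices=False)[2][2]; n*=np.sign(n[2]); d=(Q-c)@n; Q=Q[abs(d)<max(.002,2*d.std())]
print('cork',len(Q),c,n,d.std(),'slope',np.degrees(np.arccos(n[2])),'yaw',np.degrees(np.arctan2(-n[1],-n[0])))
print('bench',np.median(P[240:300,170:300,2]))
yaw=np.arctan2(-n[1],-n[0]); X=np.array([np.cos(yaw)*n[2],np.sin(yaw)*n[2],np.sqrt(1-n[2]**2)]);Y=np.cross(n,X)
# board heights image
H=(P-c)@n
reg=np.zeros_like(m); reg[100:165,170:340]=True
for lo,hi in [(.004,.014),(.015,.022),(.024,.036)]:
    mm=reg&(H>lo)&(H<hi)
    print(lo,hi,mm.sum())
g=np.clip((H+.005)/.045*255,0,255).astype(np.uint8)[90:175,165:345]
cv2.imwrite('pics/H.png',cv2.resize(cv2.applyColorMap(g,cv2.COLORMAP_JET),None,fx=4.4,fy=4.4,interpolation=cv2.INTER_NEAREST))
E
```

```text
cork 5420 [ 0.58471244 -0.00250503  0.06648553] [-0.57372107 -0.01626483  0.81888924] 0.0012841026207192734 slope 35.02624304513429 yaw 1.623883800368052
bench 0.0003980439637102373
0.004 0.014 1526
0.015 0.022 31
0.024 0.036 185
```

View pics/crop_top.png

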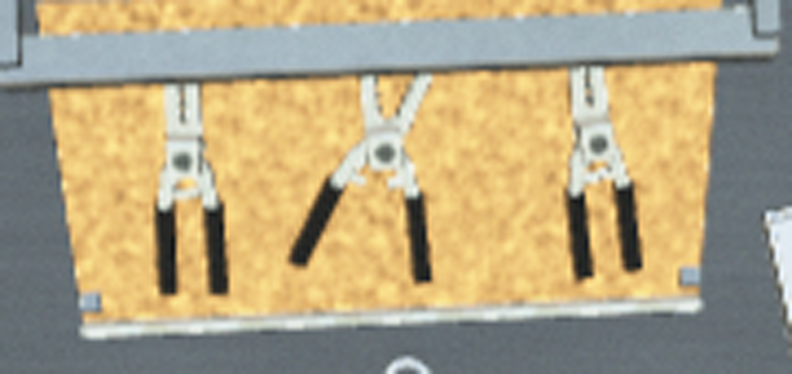

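View pics/H.png

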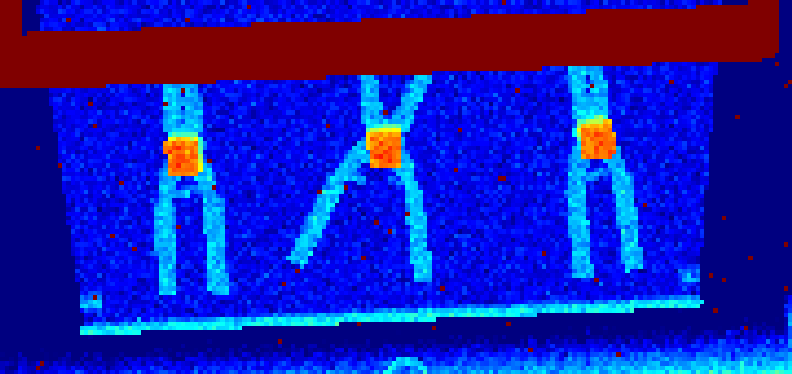

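View pics/crop_boxes.png

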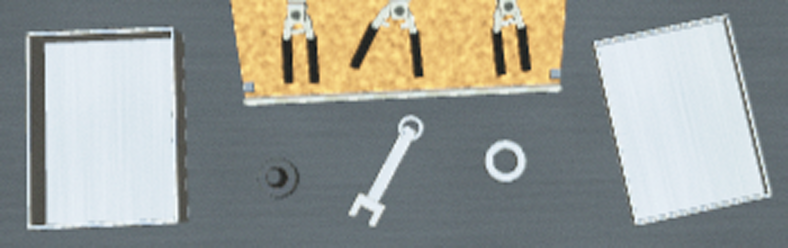

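```bash
python3 - <<'E'
from h import *
s=dict(np.load('last_top.npz')); P=cloud(s)
n=np.array([-0.57372107,-0.01626483,0.81888924]); c=np.array([0.58471244,-0.00250503,0.06648553])
yaw=np.arctan2(-n[1],-n[0]); X=np.array([np.cos(yaw)*n[2],np.sin(yaw)*n[2],np.sqrt(1-n[2]**2)]);Y=np.cross(n,X)
B=np.stack([X,Y,n],1); print(B.round(4).tolist())
L=(P-c)@B; H=L[...,2]
reg=np.zeros(H.shape,bool); reg[107:160,175:335]=True
bm=((H>.024)&(H<.036)&reg).astype(np.uint8)
nl,lab,st,ce=cv2.connectedComponentsWithStats(bm)
lev=reg&(H>.005)&(H<.015)
for i in range(1,nl):
    if st[i,4]<20: continue
    q=L[lab==i]; qc=(q.min(0)+q.max(0))/2
    print('block',ce[i],st[i,4],'board',q.mean(0).round(4),qc.round(4),'ext',np.ptp(q,axis=0).round(4),'world',(c+B@q.mean(0)).round(4))
dark=(s['frame'].max(2)<70)&reg&(H>.004)&(H<.018)
nl,lab,st,ce=cv2.connectedComponentsWithStats(dark.astype(np.uint8))
for i in range(1,nl):
    if st[i,4]<30: continue
    q=L[lab==i]; m=q.mean(0); a=np.linalg.svd(q[:,:2]-m[:2],full_matrices=False)[2][0]; a*=np.sign(a[0])
    t=(q[:,:2]-m[:2])@a
    print('handle',m.round(4),'ang',np.degrees(np.arctan2(a[1],a[0])).round(1),'lowend',(m[:2]+a*t.min()).round(4),'len',np.ptp(t).round(4))
# tray/box
for nm,sl in [('box',(slice(125,225),slice(80,165))),('tray',(slice(120,225),slice(330,425)))]:
    q=P[sl].reshape(-1,3); f=s['frame'][sl].reshape(-1,3)
    rim=.050 if nm=='box' else .016
    mk=(q[:,2]>rim-.006)&(q[:,2]<rim+.008) if nm=='box' else (f.min(1)>140)&(q[:,2]>-.01)&(q[:,2]<.03)
    img=np.zeros(P.shape[:2],np.uint8); img[sl]=mk.reshape(P[sl].shape[:2])
    if nm=='tray': img=cv2.morphologyEx(img,cv2.MORPH_OPEN,np.ones((3,3)))
    nl,lab,st,ce=cv2.connectedComponentsWithStats(img)
    k=1+np.argmax(st[1:,4]); q=P[(lab==k) if nm=='tray' else img>0]
    r=cv2.minAreaRect(q[:,:2].astype(np.float32)*1000); print(nm,len(q),'z',np.percentile(q[:,2],[5,50,95]).round(4),r)
fl=P[140:210,100:145]; print('box floor z',np.median(fl[...,2]), 'tray floor', np.median(P[150:200,355:400,2]))
E
```

```text
[[0.8186, -0.0283, -0.5737], [0.0232, 0.9996, -0.0163], [0.574, -0.0, 0.8189]]
block [300.3968254 121.3968254] 63 board [ 0.0391 -0.1247  0.0289] [ 0.0395 -0.1249  0.0287] ext [0.0211 0.0191 0.0077] world [ 0.6036 -0.1267  0.1126]
block [205.80645161 125.16129032] 62 board [0.0396 0.1226 0.0293] [0.0391 0.1227 0.0289] ext [0.0219 0.0186 0.0086] world [0.5969 0.1205 0.1132]
block [251.73333333 123.36666667] 60 board [0.0392 0.003  0.029 ] [0.0382 0.0034 0.0293] ext [0.0204 0.0185 0.0086] world [0.6001 0.0009 0.1128]
handle [-0.0157  0.0463  0.0093] ang -26.2 lowend [-0.0421  0.0593] len 0.0569
handle [-0.0271 -0.1498  0.0092] ang 9.1 lowend [-0.055  -0.1543] len 0.0556
handle [-0.0296 -0.0177  0.0091] ang 5.0 lowend [-0.0579 -0.0202] len 0.0571
handle [-0.0314 -0.1191  0.0089] ang 6.8 lowend [-0.06   -0.1225] len 0.0558
handle [-0.0301  0.1091  0.0088] ang -2.2 lowend [-0.0602  0.1103] len 0.0574
handle [-0.03    0.1399  0.0088] ang -3.5 lowend [-0.058   0.1416] len 0.0551
box 565 z [0.0452 0.0494 0.0527] ((476.14190673828125, 363.96868896484375), (240.1113739013672, 180.49305725097656), 1.3495732545852661)
tray 4910 z [0.001  0.0042 0.0133] ((475.82806396484375, -360.3490295410156), (243.5175323486328, 178.7610321044922), 10.624297142028809)
box floor z 0.0041881976589931424 tray floor 0.004027911825509212
```

```bash
cat >> h.py <<'E'
from scipy.spatial.transform import Rotation as Ro
B=np.array([[0.8186,-0.0283,-0.5737],[0.0232,0.9996,-0.0163],[0.574,0,0.8189]])
C=np.array([0.58471244,-0.00250503,0.06648553])
CL={'R':(.0393,-.1248,8.0),'L':(.0393,.1226,-2.4),'M':(.0388,.0032,4.3)}
def grasp(k,back=0.,h=.0125):
    x,y,a=CL[k]; a=np.radians(a)
    cx=B@[np.cos(a),np.sin(a),0]; cy=B@[-np.sin(a),np.cos(a),0]
    R=np.stack([-cx,cy,-B[:,2]],1); U,_,V=np.linalg.svd(R); return C+B@[x,y,h+back], U@V
def place(k,up=0.,h=.0125):
    cx,cy,yw,lx,ly={'R':(.476,-.360,10.6,.024,-.042),'L':(.476,-.360,10.6,.024,.042),'M':(.476,.364,1.3,.024,-.018)}[k]
    y=np.radians(yw); c,s=np.cos(y),np.sin(y)
    p=np.array([cx+c*lx-s*ly,cy+s*lx+c*ly,.004+h+up])
    return p,np.array([[-c,-s,0],[-s,c,0],[0,0,-1.]])
def down(yaw):
    y=np.radians(yaw); c,s=np.cos(y),np.sin(y); return np.array([[-c,-s,0],[-s,c,0],[0,0,-1.]])
def plan(p,R,st=None,base=None):
    st=st or telemetry.observe(); p0=np.array(st['tcp_pos']); R0=Ro.from_euler('xyz',st['tcp_rot'],degrees=True).as_matrix()
    l=R0.T@(np.array(p)-p0)/.2; t=np.degrees(Ro.from_matrix(R0.T@R).as_rotvec())/60
    print('lin',l.round(4).tolist(),'turn',t.round(4).tolist(),'rows>=',(max(np.linalg.norm(l)*200/62.5,np.linalg.norm(t)*60/10.7)).round(1),'tgt',np.round(p,3))
def state():
    s=telemetry.observe(); print({k:np.round(s[k],3).tolist() for k in ['clock','joint_pos','tcp_pos','tcp_rot','wrist_force','gripper_width']})
E
python3 -c "
from h import *
for k in 'RLM': print(k,grasp(k)[0].round(4),place(k)[0].round(4))"
```

```text
R [ 0.6132 -0.1265  0.0993] [ 0.5073 -0.3969  0.0165]
L [0.6062 0.1208 0.0993] [ 0.4919 -0.3143  0.0165]
M [0.6092 0.0014 0.099 ] [0.5004 0.3465 0.0165]
```

jog_arm([
  {"linear":[0.4,-0.3,-0.2],"turn":[0,0,-0.4]},
  {"linear":[0.87,-0.7,-0.3],"turn":[0,0,-1]},
  {"linear":[0.87,-0.7,-0.3],"turn":[0,0,-1]},
  {"linear":[0.87,-0.7,-0.3],"turn":[0,0,-1]},
  {"linear":[0.87,-0.7,-0.3],"turn":[0,0,-1]},
  {"linear":[0.87,-0.7,-0.3],"turn":[0,0,-1]},
  {"linear":[0.87,-0.7,-0.3],"turn":[0,0,-1]},
], gripper=0.5)

```text
clock: 0.98
tcp_pos: [0.2858, -0.4276, 0.2902]
tcp_rot: [-179.9, -0.1, 73.9]
wrist_force: [-0.2, 0.3, 0.4]
gripper_width: 0.0428
```

jog_arm([
  {"linear":[0.5,0.2,0],"turn":[0,0,-0.4]},
  {"linear":[0.96,0.35,-0.05],"turn":[0,0,-1]},
  {"linear":[0.96,0.35,-0.05],"turn":[0,0,-1]},
  {"linear":[0.96,0.35,-0.05],"turn":[0,0,-1]},
  {"linear":[0.96,0.35,-0.05],"turn":[0,0,-1]},
  {"linear":[0.96,0.35,-0.05],"turn":[0,0,-1]},
  {"linear":[0.96,0.35,-0.05],"turn":[0,0,-1]},
])

```text
clock: 1.85
tcp_pos: [0.4061, -0.2625, 0.3002]
tcp_rot: [179.9, -0.2, 133.8]
wrist_force: [-0.0, -0.5, -0.5]
gripper_width: 0.0425
```

```bash
python3 -c "
from h import *
state()
p,R=grasp('R',.13); plan(p,R); plan([.45,-.16,.28],R)"
```

```text
{'clock': 1.85, 'joint_pos': [-40.596, -0.27, -11.853, 78.591, 0.097, 5.653], 'tcp_pos': [0.406, -0.262, 0.3], 'tcp_rot': [179.921, -0.182, 133.751], 'wrist_force': [-0.034, -0.522, -0.55], 'gripper_width': 0.043}
lin [0.0235, 0.9406, 0.4738] turn [-0.2044, -0.5727, -0.9019] rows>= 6.1 tgt [ 0.539 -0.129  0.206]
lin [0.2181, 0.5125, 0.1025] turn [-0.2044, -0.5727, -0.9019] rows>= 6.1 tgt [ 0.45 -0.16  0.28]
```

jog_arm([
  {"linear":[0.1,0.2,0.05],"turn":[-0.03,-0.09,-0.15]},
  {"linear":[0.2181,0.5125,0.1025],"turn":[-0.07,-0.19,-0.3]},
  {"linear":[0.2181,0.5125,0.1025],"turn":[-0.1,-0.28,-0.45]},
  {"linear":[0.2181,0.5125,0.1025],"turn":[-0.14,-0.38,-0.6]},
  {"linear":[0.2181,0.5125,0.1025],"turn":[-0.17,-0.48,-0.75]},
  {"linear":[0.2181,0.5125,0.1025],"turn":[-0.2044,-0.5727,-0.9019]},
  {"linear":[0.2181,0.5125,0.1025],"turn":[-0.2044,-0.5727,-0.9019]},
  {"linear":[0.1,0.75,0.3],"turn":[-0.2044,-0.5727,-0.9019]},
  {"linear":[0.0235,0.9406,0.4738],"turn":[-0.2044,-0.5727,-0.9019]},
  {"linear":[0.0235,0.9406,0.4738],"turn":[-0.2044,-0.5727,-0.9019]},
])

```text
clock: 3.1
tcp_pos: [0.5386, -0.1264, 0.2016]
tcp_rot: [-174.9, 34.3, -168.9]
wrist_force: [-0.2, 0.1, -0.9]
gripper_width: 0.0427
```

```bash
python3 -c "
from h import *
state()
p,R=grasp('R'); plan(p,R)
for n in ['scene','top']:
    s=snap(n); cv2.imwrite(f'pics/{n}1.png',cv2.resize(s['frame'][:,:,::-1],(800,600),interpolation=cv2.INTER_CUBIC))
"
```

```text
{'clock': 3.1, 'joint_pos': [-28.896, -9.23, -40.439, 28.177, 16.994, -33.732], 'tcp_pos': [0.539, -0.126, 0.202], 'tcp_rot': [-174.89, 34.277, -168.904], 'wrist_force': [-0.177, 0.062, -0.884], 'gripper_width': 0.043}
lin [-0.0146, -0.0164, 0.6328] turn [0.0052, -0.0063, -0.0031] rows>= 2.0 tgt [ 0.613 -0.127  0.099]
```

View pics/scene1.png

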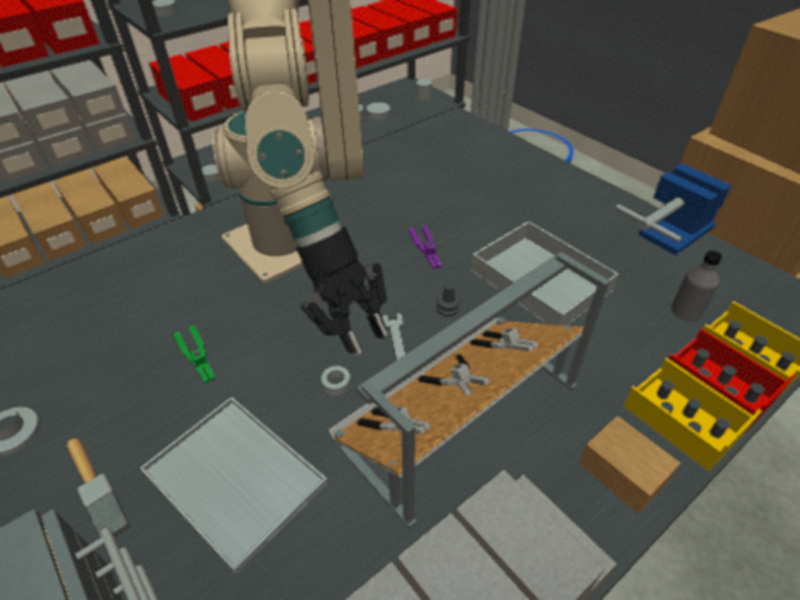

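The gripper is poised square to the slope in front of the right-hand clamp, with its fingertips at about (350,345) and clear of the lamp.

jog_arm([
  {"linear":[-0.0146,-0.0164,0.2],"turn":[0.0052,-0.0063,-0.0031]},
  {"linear":[-0.0146,-0.0164,0.4],"turn":[0.0052,-0.0063,-0.0031]},
  {"linear":[-0.0146,-0.0164,0.5],"turn":[0.0052,-0.0063,-0.0031]},
  {"linear":[-0.0146,-0.0164,0.5],"turn":[0.0052,-0.0063,-0.0031]},
])

```text
clock: 3.7
tcp_pos: [0.5993, -0.1302, 0.1255]
tcp_rot: [-174.1, 34.9, -168.6]
wrist_force: [0.0, -0.3, 0.1]
gripper_width: 0.0426
```

```bash
python3 -c "
from h import *
state()
p,R=grasp('R'); plan(p,R)
s=snap('scene');cv2.imwrite('pics/s2.png',cv2.resize(s['frame'][190:310,200:360,::-1],None,fx=5,fy=5,interpolation=cv2.INTER_CUBIC))
"
```

```text
{'clock': 3.7, 'joint_pos': [-25.449, 2.844, -40.781, 14.037, 15.015, -30.585], 'tcp_pos': [0.599, -0.13, 0.126], 'tcp_rot': [-174.141, 34.881, -168.645], 'wrist_force': [0.043, -0.347, 0.142], 'gripper_width': 0.043}
lin [0.016, 0.0194, 0.1477] turn [-0.0049, 0.0041, -0.0005] rows>= 0.5 tgt [ 0.613 -0.127  0.099]
```

View pics/s2.png

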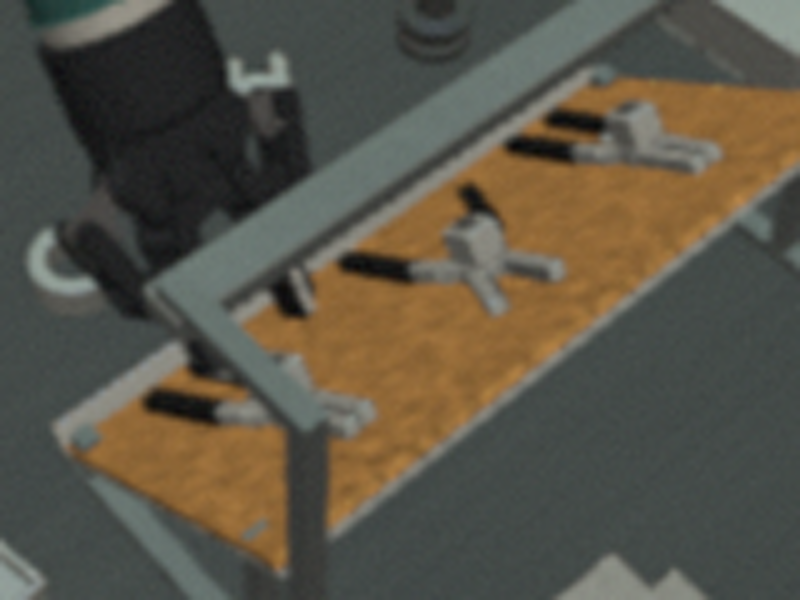

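Fingers straddle the right clamp's block, just above it. I'll correct sideways and go down.

jog_arm([
  {"linear":[0.016,0.0194,0.0],"turn":[-0.0049,0.0041,-0.0005]},
  {"linear":[0.016,0.0194,0.0],"turn":[-0.0049,0.0041,-0.0005]},
  {"linear":[0.016,0.0194,0.05],"turn":[-0.0049,0.0041,-0.0005]},
  {"linear":[0.016,0.0194,0.05],"turn":[-0.0049,0.0041,-0.0005]},
])

```text
clock: 4.25
tcp_pos: [0.602, -0.1267, 0.1155]
tcp_rot: [-174.4, 34.7, -168.6]
wrist_force: [-0.4, 1.3, 0.2]
gripper_width: 0.0426
```

```bash
python3 -c "
from h import *
state()
p,R=grasp('R'); plan(p,R)
"
```

```text
{'clock': 4.25, 'joint_pos': [-24.983, 4.003, -40.952, 12.946, 14.902, -30.319], 'tcp_pos': [0.602, -0.127, 0.116], 'tcp_rot': [-174.406, 34.658, -168.608], 'wrist_force': [-0.365, 1.265, 0.179], 'gripper_width': 0.043}
lin [0.0006, -0.0007, 0.0988] turn [-0.0001, 0.0004, 0.0004] rows>= 0.3 tgt [ 0.613 -0.127  0.099]
```

jog_arm([
  {"linear":[0,0,0.05]},
  {"linear":[0,0,0.08]},
  {"linear":[0,0,0.099]},
  {"linear":[0,0,0.099]},
  {"linear":[0,0,0.099]},
])

```text
invalid input
```

```bash
python3 -c "
from h import *
state()
p,R=grasp('R'); plan(p,R)
"
```

```text
{'clock': 4.25, 'joint_pos': [-24.983, 4.003, -40.952, 12.946, 14.902, -30.319], 'tcp_pos': [0.602, -0.127, 0.116], 'tcp_rot': [-174.406, 34.658, -168.608], 'wrist_force': [-0.365, 1.265, 0.179], 'gripper_width': 0.043}
lin [0.0006, -0.0007, 0.0988] turn [-0.0001, 0.0004, 0.0004] rows>= 0.3 tgt [ 0.613 -0.127  0.099]
```

Each row needs both fields, so I'll send it again.

jog_arm([
  {"linear":[0,0,0.05],"turn":[0,0,0]},
  {"linear":[0,0,0.08],"turn":[0,0,0]},
  {"linear":[0,0,0.099],"turn":[0,0,0]},
  {"linear":[0,0,0.099],"turn":[0,0,0]},
  {"linear":[0,0,0.099],"turn":[0,0,0]},
])

```text
clock: 4.88
tcp_pos: [0.6134, -0.1264, 0.0993]
tcp_rot: [-174.4, 34.7, -168.6]
wrist_force: [-0.1, -0.3, 0.8]
gripper_width: 0.0428
```

jog_arm([
  {"linear":[0,0,0],"turn":[0,0,0]},
  {"linear":[0,0,0],"turn":[0,0,0]},
  {"linear":[0,0,0],"turn":[0,0,0]},
  {"linear":[0,0,0],"turn":[0,0,0]},
], gripper=0)

```text
clock: 5.38
tcp_pos: [0.6134, -0.1264, 0.0999]
tcp_rot: [-174.4, 34.7, -168.6]
wrist_force: [-4.2, 1.0, 5.9]
gripper_width: 0.0186
```

```bash
python3 -c "
from h import *
state()
p,R=grasp('R'); plan(p,R)
p,R=grasp('R',.12); plan(p,R)
s=snap('scene');cv2.imwrite('pics/s3.png',cv2.resize(s['frame'][190:310,200:360,::-1],None,fx=5,fy=5,interpolation=cv2.INTER_CUBIC))
"
```

```text
{'clock': 5.375, 'joint_pos': [-24.355, 6.516, -40.682, 10.53, 14.58, -29.761], 'tcp_pos': [0.613, -0.126, 0.1], 'tcp_rot': [-174.398, 34.692, -168.603], 'wrist_force': [-4.197, 0.957, 5.884], 'gripper_width': 0.019}
lin [0.0023, -0.0005, 0.002] turn [-0.0002, 0.001, 0.0004] rows>= 0.0 tgt [ 0.613 -0.127  0.099]
lin [0.0017, -0.0006, -0.598] turn [-0.0002, 0.001, 0.0004] rows>= 1.9 tgt [ 0.544 -0.129  0.198]
```

View pics/s3.png

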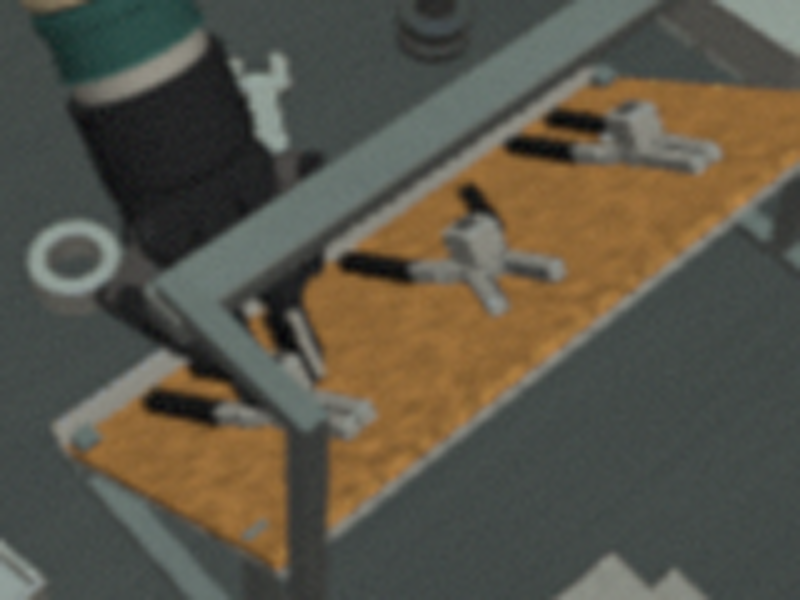

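The fingers have closed on the block (width about 19 mm). Lifting now along the board normal.

jog_arm([
  {"linear":[0,0,-0.05],"turn":[0,0,0]},
  {"linear":[0,0,-0.2],"turn":[0,0,0]},
  {"linear":[0,0,-0.4],"turn":[0,0,0]},
  {"linear":[0,0,-0.6],"turn":[0,0,0]},
  {"linear":[0,0,-0.75],"turn":[0,0,0]},
  {"linear":[0,0,-0.75],"turn":[0,0,0]},
])

```text
clock: 6.18
tcp_pos: [0.5274, -0.1296, 0.2252]
tcp_rot: [-174.2, 34.9, -168.5]
wrist_force: [0.3, 0.1, -1.7]
gripper_width: 0.0183
```

```bash
python3 -c "
from h import *
state()
p,R=place('R',.12); plan(p,R); plan([.45,-.2,.27],R)
for n in ['scene','top']:
    s=snap(n); cv2.imwrite(f'pics/{n}4.png',cv2.resize(s['frame'][:,:,::-1],(800,600),interpolation=cv2.INTER_CUBIC))
"
```

```text
{'clock': 6.175, 'joint_pos': [-30.085, -12.183, -39.905, 31.133, 17.541, -34.796], 'tcp_pos': [0.527, -0.13, 0.225], 'tcp_rot': [-174.17, 34.884, -168.532], 'wrist_force': [0.281, 0.101, -1.667], 'gripper_width': 0.018}
lin [0.5525, -1.2673, 0.2858] turn [-0.0897, 0.5816, -0.0156] rows>= 4.5 tgt [ 0.507 -0.397  0.136]
lin [0.2406, -0.3115, -0.4111] turn [-0.0897, 0.5816, -0.0156] rows>= 3.3 tgt [ 0.45 -0.2   0.27]
```

View pics/scene4.png

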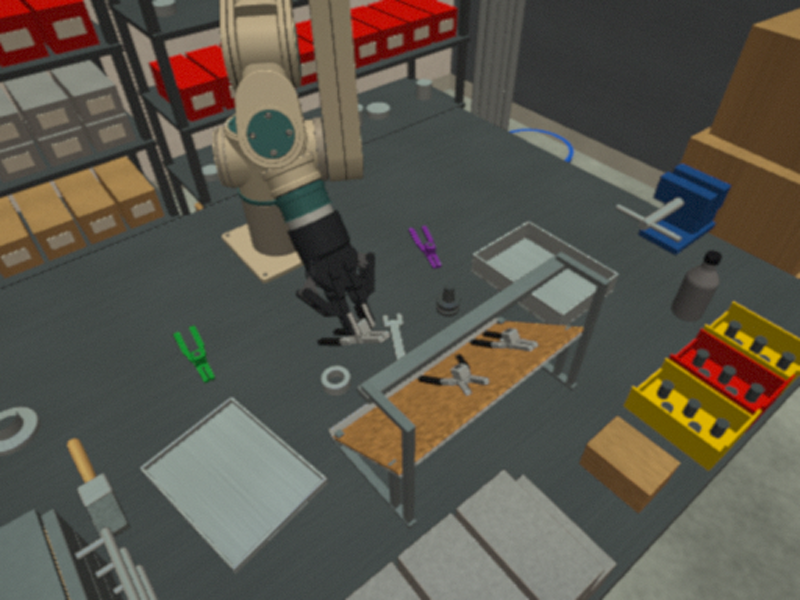

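The clamp is held at about (355,330) and has come off the board cleanly. I'll swing it to the front and side of the board while levelling the tool.

jog_arm([
  {"linear":[0.06,-0.05,-0.1],"turn":[-0.01,0.07,0]},
  {"linear":[0.12,-0.14,-0.2],"turn":[-0.02,0.2,0]},
  {"linear":[0.18,-0.22,-0.3],"turn":[-0.04,0.34,0]},
  {"linear":[0.22,-0.29,-0.38],"turn":[-0.07,0.48,-0.01]},
  {"linear":[0.2406,-0.3115,-0.4111],"turn":[-0.0897,0.5816,-0.0156]},
  {"linear":[0.2406,-0.3115,-0.4111],"turn":[-0.0897,0.5816,-0.0156]},
  {"linear":[0.2406,-0.3115,-0.4111],"turn":[-0.0897,0.5816,-0.0156]},
])

```text
clock: 7.15
tcp_pos: [0.4492, -0.1986, 0.2653]
tcp_rot: [179.7, -0.3, -169.3]
wrist_force: [0.3, 0.4, -2.0]
gripper_width: 0.0185
```

```bash
python3 -c "
from h import *
state()
p,R=place('R',.10); plan(p,R)
"
```

```text
{'clock': 7.15, 'joint_pos': [-31.424, 1.461, -14.278, 74.657, 0.045, -42.083], 'tcp_pos': [0.449, -0.199, 0.265], 'tcp_rot': [179.701, -0.264, -169.341], 'wrist_force': [0.294, 0.405, -1.963], 'gripper_width': 0.019}
lin [-0.1057, -1.0319, 0.738] turn [0.005, -0.0044, 0.001] rows>= 4.1 tgt [ 0.507 -0.397  0.116]
```

jog_arm([
  {"linear":[-0.02,-0.15,0],"turn":[0.005,-0.004,0]},
  {"linear":[-0.05,-0.4,0.1],"turn":[0.005,-0.004,0]},
  {"linear":[-0.07,-0.65,0.2],"turn":[0.005,-0.004,0]},
  {"linear":[-0.1,-0.85,0.35],"turn":[0.005,-0.004,0]},
  {"linear":[-0.1057,-1.0,0.55],"turn":[0.005,-0.004,0]},
  {"linear":[-0.1057,-1.0,0.7],"turn":[0.005,-0.004,0]},
  {"linear":[-0.1057,-1.0,0.738],"turn":[0.005,-0.004,0]},
  {"linear":[-0.1057,-1.0,0.738],"turn":[0.005,-0.004,0]},
])

```text
clock: 8.15
tcp_pos: [0.5055, -0.3897, 0.1165]
tcp_rot: [180.0, -0.0, -169.3]
wrist_force: [0.5, -0.7, -1.8]
gripper_width: 0.0186
```

```bash
python3 -c "
from h import *
state()
p,R=place('R',.0); plan(p,R)
s=snap('top');P=cloud(s);f=s['frame']
cv2.imwrite('pics/t5.png',cv2.resize(f[100:260,320:512,::-1],None,fx=4,fy=3.75,interpolation=cv2.INTER_CUBIC))
s=snap('scene');cv2.imwrite('pics/s5.png',cv2.resize(s['frame'][200:384,60:290,::-1],None,fx=3.2,fy=3.2,interpolation=cv2.INTER_CUBIC))
"
```

```text
{'clock': 8.15, 'joint_pos': [-43.426, 21.632, -7.952, 60.474, 0.001, -54.098], 'tcp_pos': [0.506, -0.39, 0.116], 'tcp_rot': [179.953, -0.033, -169.328], 'wrist_force': [0.451, -0.677, -1.759], 'gripper_width': 0.019}
lin [-0.0024, -0.0374, 0.4999] turn [0.0008, -0.0006, 0.0012] rows>= 1.6 tgt [ 0.507 -0.397  0.016]
```

View pics/t5.png

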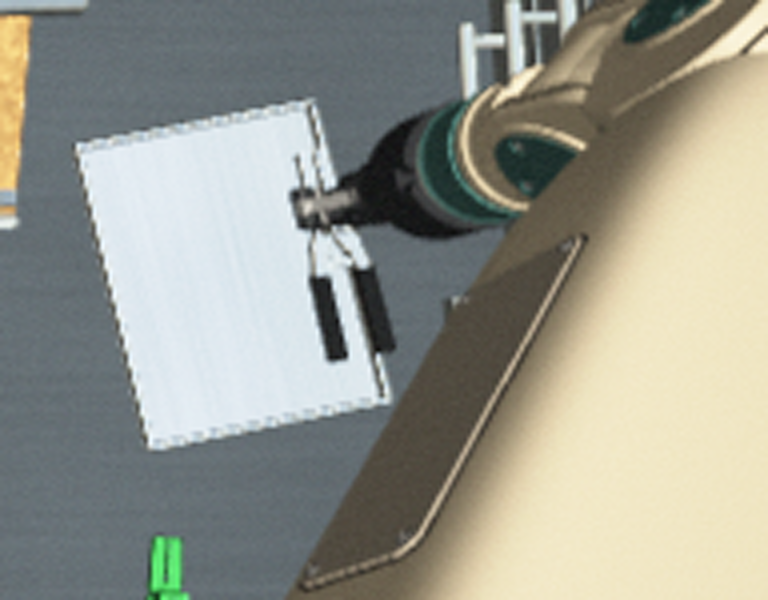

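View pics/s5.png

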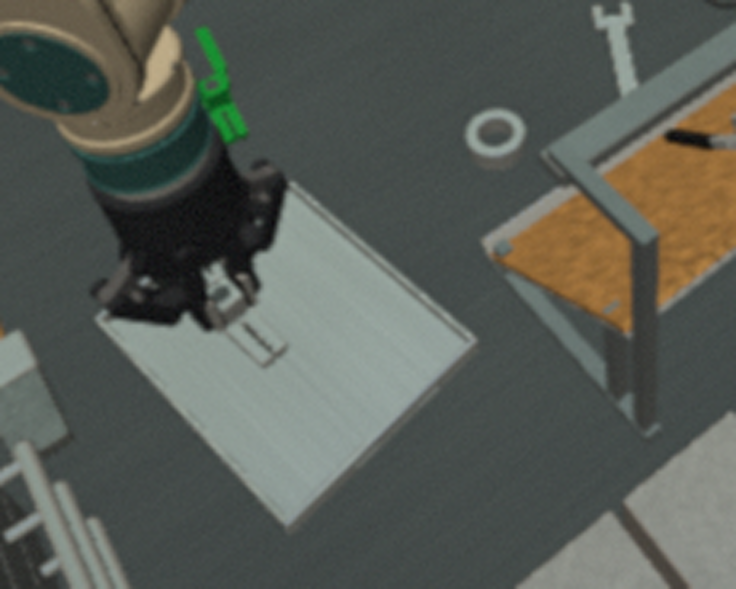

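The shut clamp hangs over the right half of the tray, parallel to its sides. Now lowering.

jog_arm([
  {"linear":[-0.0024,-0.0374,0.15],"turn":[0,0,0]},
  {"linear":[-0.0024,-0.0374,0.3],"turn":[0,0,0]},
  {"linear":[-0.0024,-0.0374,0.42],"turn":[0,0,0]},
  {"linear":[-0.0024,-0.0374,0.46],"turn":[0,0,0]},
  {"linear":[-0.0024,-0.0374,0.475],"turn":[0,0,0]},
  {"linear":[-0.0024,-0.0374,0.475],"turn":[0,0,0]},
])

```text
clock: 9.0
tcp_pos: [0.5099, -0.399, 0.0248]
tcp_rot: [-179.7, 0.2, -169.3]
wrist_force: [0.6, 0.8, -2.6]
gripper_width: 0.0186
```

```bash
python3 -c "
from h import *
state()
p,R=place('R',.0); plan(p,R)
s=snap('scene');cv2.imwrite('pics/s6.png',cv2.resize(s['frame'][230:384,60:220,::-1],None,fx=4.5,fy=3.8,interpolation=cv2.INTER_CUBIC))
s=snap('top');P=cloud(s);cv2.imwrite('pics/t6.png',cv2.resize(s['frame'][110:230,330:450,::-1],None,fx=5,fy=5,interpolation=cv2.INTER_CUBIC))
np.save('P.npy',P)
"
```

```text
{'clock': 9.0, 'joint_pos': [-43.757, 27.449, -11.661, 50.588, -0.008, -54.455], 'tcp_pos': [0.51, -0.399, 0.025], 'tcp_rot': [-179.749, 0.17, -169.302], 'wrist_force': [0.618, 0.752, -2.635], 'gripper_width': 0.019}
lin [0.0107, 0.0129, 0.0415] turn [-0.0042, 0.0028, 0.0016] rows>= 0.1 tgt [ 0.507 -0.397  0.016]
```

View pics/s6.png

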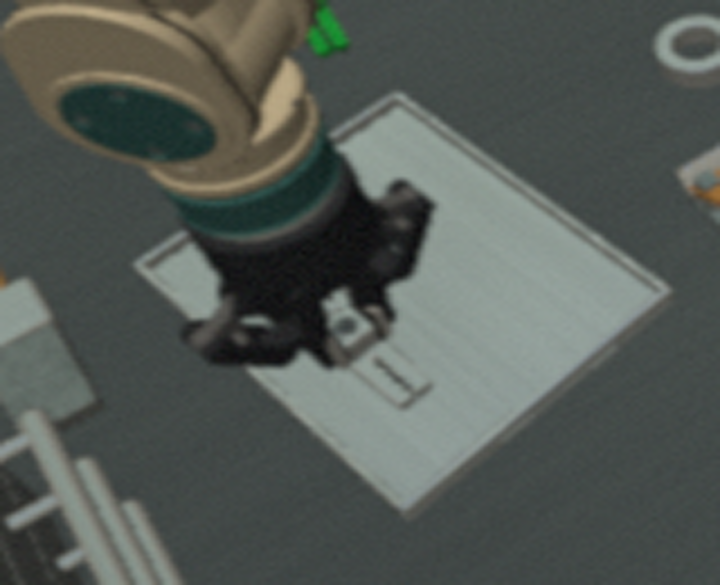

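View pics/t6.png

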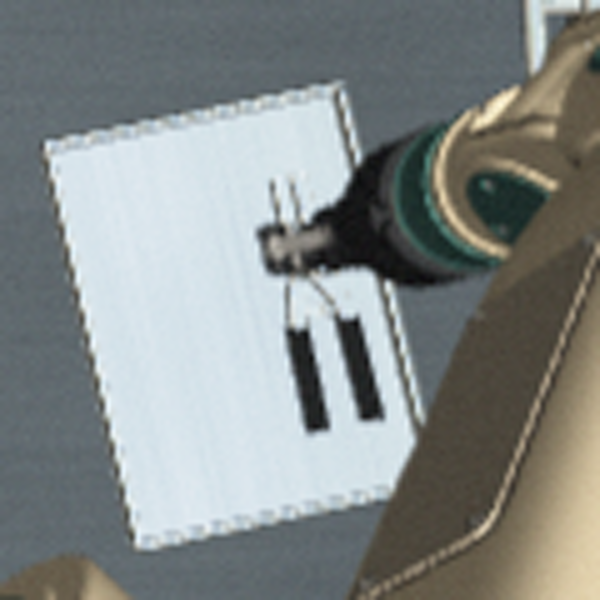

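The clamp is well inside the tray, handles at about (310,380) and (360,370). I'll check that it is level and then touch down.

```bash
python3 -c "
from h import *
P=np.load('P.npy'); s=dict(np.load('last_top.npz')); f=s['frame']
reg=np.zeros(f.shape[:2],bool); reg[174:198,385:408]=True
m=(f.max(2)<70)&reg
q=P[m]; print(len(q)); A=np.c_[q[:,0]-.45,q[:,1]+.38,np.ones(len(q))]
print(np.linalg.lstsq(A,q[:,2],rcond=None)[0], q.min(0),q.max(0),np.median(q[:,2]))
"
```

```text
161
[-0.30141012  1.88519121  0.07861563] [ 0.36660384 -0.4367772   0.01636033] [0.47010178 0.01333265 1.02128651] 0.02126709344729716
```

```bash
python3 -c "
from h import *
P=np.load('P.npy'); s=dict(np.load('last_top.npz')); f=s['frame']
reg=np.zeros(f.shape[:2],bool); reg[174:198,385:408]=True
m=(f.max(2)<70)&reg&(P[...,2]<.04)&(P[...,2]>.01)
q=P[m]; print(len(q)); A=np.c_[q[:,0]-.43,q[:,1]+.4,np.ones(len(q))]
print(np.linalg.lstsq(A,q[:,2],rcond=None)[0])
"
```

```text
160
[ 0.00725395 -0.00985185  0.02117955]
```

jog_arm([
  {"linear":[0.0107,0.0129,0.015],"turn":[-0.0042,0.0028,0]},
  {"linear":[0.0107,0.0129,0.028],"turn":[-0.0042,0.0028,0]},
  {"linear":[0.0107,0.0129,0.036],"turn":[-0.0042,0.0028,0]},
  {"linear":[0.0107,0.0129,0.04],"turn":[-0.0042,0.0028,0]},
  {"linear":[0.0107,0.0129,0.04],"turn":[-0.0042,0.0028,0]},
])

```text
clock: 9.72
tcp_pos: [0.5072, -0.3968, 0.0166]
tcp_rot: [180.0, -0.0, -169.3]
wrist_force: [0.6, 0.7, -1.7]
gripper_width: 0.0186
```

```bash
python3 -c "
from h import *
state()
"
```

```text
{'clock': 9.725, 'joint_pos': [-43.791, 27.881, -12.163, 49.975, 0.003, -54.478], 'tcp_pos': [0.507, -0.397, 0.017], 'tcp_rot': [179.983, -0.008, -169.313], 'wrist_force': [0.569, 0.68, -1.673], 'gripper_width': 0.019}
```

Level to about 0.5°. No contact with the floor yet, so I'll go down in sub-millimetre steps.

jog_arm([
  {"linear":[0,0,0.003],"turn":[0,0,0]},
  {"linear":[0,0,0.005],"turn":[0,0,0]},
  {"linear":[0,0,0.005],"turn":[0,0,0]},
])

```text
clock: 10.1
tcp_pos: [0.5073, -0.3969, 0.0159]
tcp_rot: [180.0, -0.0, -169.3]
wrist_force: [-1.0, -0.1, 0.5]
gripper_width: 0.0184
```

jog_arm([
  {"linear":[0,0,0],"turn":[0,0,0]},
  {"linear":[0,0,0],"turn":[0,0,0]},
  {"linear":[0,0,0],"turn":[0,0,0]},
  {"linear":[0,0,-0.1],"turn":[0,0,0]},
  {"linear":[0,0,-0.4],"turn":[0,0,0]},
  {"linear":[0,0,-0.7],"turn":[0,0,0]},
  {"linear":[0,0,-1],"turn":[0,0,0]},
  {"linear":[0,0,-1],"turn":[0,0,0]},
  {"linear":[0,0,-1],"turn":[0,0,0]},
], gripper=0.5)

```text
clock: 11.22
tcp_pos: [0.5074, -0.397, 0.2172]
tcp_rot: [-179.9, 0.1, -169.3]
wrist_force: [0.1, -0.0, -0.7]
gripper_width: 0.0423
```

```bash
python3 -c "
from h import *
state()
p,R=grasp('L',.13); plan(p,R); plan([.43,-.15,.3],R); plan([.42,.06,.28],R)
s=snap('top');P=cloud(s);cv2.imwrite('pics/t7.png',cv2.resize(s['frame'][110:230,330:450,::-1],None,fx=5,fy=5,interpolation=cv2.INTER_CUBIC))
s=snap('scene');cv2.imwrite('pics/s7.png',cv2.resize(s['frame'][230:384,60:220,::-1],None,fx=4.5,fy=3.8,interpolation=cv2.INTER_CUBIC))
"
```

```text
{'clock': 11.225, 'joint_pos': [-43.789, 18.125, -0.169, 71.611, 0.002, -54.48], 'tcp_pos': [0.507, -0.397, 0.217], 'tcp_rot': [-179.924, 0.057, -169.31], 'wrist_force': [0.136, -0.01, -0.68], 'gripper_width': 0.042}
lin [-0.5975, 2.5111, 0.0543] turn [0.0328, -0.5827, 0.1855] rows>= 8.3 tgt [0.532 0.119 0.206]
lin [0.1507, 1.2849, -0.4161] turn [0.0328, -0.5827, 0.1855] rows>= 4.3 tgt [ 0.43 -0.15  0.3 ]
lin [0.0051, 2.326, -0.3173] turn [0.0328, -0.5827, 0.1855] rows>= 7.5 tgt [0.42 0.06 0.28]
```

View pics/s7.png

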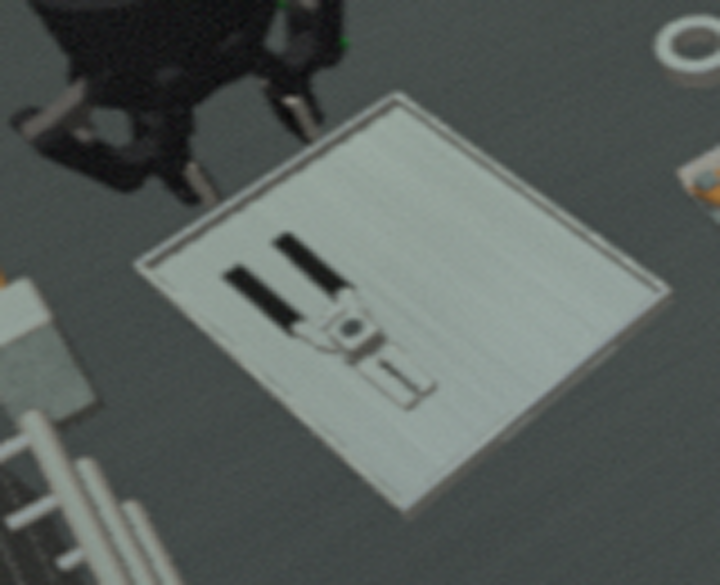

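The first clamp lies flat in the tray, parallel to its sides, block at about (352,327). Next is the left-hand one.

jog_arm([
  {"linear":[0.03,0.2,-0.1],"turn":[0,0,0]},
  {"linear":[0.08,0.45,-0.2],"turn":[0.003,-0.06,0.02]},
  {"linear":[0.12,0.7,-0.3],"turn":[0.01,-0.2,0.06]},
  {"linear":[0.15,1,-0.4],"turn":[0.02,-0.35,0.11]},
  {"linear":[0.15,1,-0.4],"turn":[0.03,-0.5,0.16]},
  {"linear":[0.15,1,-0.4],"turn":[0.0328,-0.5827,0.1855]},
])

```text
clock: 12.08
tcp_pos: [0.4381, -0.2031, 0.2928]
tcp_rot: [177.9, 34.8, 178.4]
wrist_force: [0.0, -0.3, -0.2]
gripper_width: 0.0427
```

```bash
python3 -c "
from h import *
state()
p,R=grasp('L',.13); plan(p,R); plan([.42,.0,.28],R)
"
```

```text
{'clock': 12.075, 'joint_pos': [-48.438, -19.111, -35.286, 49.897, 26.198, -41.868], 'tcp_pos': [0.438, -0.203, 0.293], 'tcp_rot': [177.919, 34.845, 178.423], 'wrist_force': [0.0, -0.297, -0.159], 'gripper_width': 0.043}
lin [-0.0988, 1.5981, 0.6575] turn [0.0041, -0.0023, -0.0038] rows>= 5.5 tgt [0.532 0.119 0.206]
lin [0.1336, 1.0125, 0.0215] turn [0.0041, -0.0023, -0.0038] rows>= 3.3 tgt [0.42 0.   0.28]
```

jog_arm([
  {"linear":[0.05,0.2,0],"turn":[0.004,-0.002,-0.004]},
  {"linear":[0.1,0.5,0.01],"turn":[0.004,-0.002,-0.004]},
  {"linear":[0.13,0.75,0.02],"turn":[0.004,-0.002,-0.004]},
  {"linear":[0.13,1.0,0.02],"turn":[0.004,-0.002,-0.004]},
  {"linear":[0.13,1.0,0.02],"turn":[0.004,-0.002,-0.004]},
])

```text
clock: 12.7
tcp_pos: [0.4186, 0.0028, 0.2781]
tcp_rot: [178.2, 34.8, 179.3]
wrist_force: [-0.1, -0.7, -0.5]
gripper_width: 0.0426
```

```bash
python3 -c "
from h import *
state()
p,R=grasp('L',.10); plan(p,R); plan([.45,.1,.28],R)
"
```

```text
{'clock': 12.7, 'joint_pos': [-15.744, -32.463, -44.7, 44.295, 10.239, -12.517], 'tcp_pos': [0.419, 0.003, 0.278], 'tcp_rot': [178.239, 34.784, 179.307], 'wrist_force': [-0.08, -0.655, -0.479], 'gripper_width': 0.043}
lin [-0.2527, 0.5657, 0.7836] turn [0.0072, -0.0037, 0.0083] rows>= 3.2 tgt [0.549 0.119 0.181]
lin [-0.1296, 0.4852, 0.0936] turn [0.0072, -0.0037, 0.0083] rows>= 1.6 tgt [0.45 0.1  0.28]
```

jog_arm([
  {"linear":[-0.05,0.2,0.02],"turn":[0.007,-0.004,0.008]},
  {"linear":[-0.13,0.45,0.09],"turn":[0.007,-0.004,0.008]},
  {"linear":[-0.2,0.56,0.3],"turn":[0.007,-0.004,0.008]},
  {"linear":[-0.25,0.566,0.5],"turn":[0.007,-0.004,0.008]},
  {"linear":[-0.2527,0.5657,0.7],"turn":[0.007,-0.004,0.008]},
  {"linear":[-0.2527,0.5657,0.7836],"turn":[0.007,-0.004,0.008]},
  {"linear":[-0.2527,0.5657,0.7836],"turn":[0.007,-0.004,0.008]},
])

```text
clock: 13.58
tcp_pos: [0.5475, 0.1172, 0.1773]
tcp_rot: [178.4, 34.6, 178.6]
wrist_force: [-0.4, -0.5, 0.4]
gripper_width: 0.0427
```

```bash
python3 -c "
from h import *
state()
p,R=grasp('L',.025); plan(p,R)
s=snap('top');cv2.imwrite('pics/t8.png',cv2.resize(s['frame'][:,:,::-1],(800,600),interpolation=cv2.INTER_CUBIC))
"
```

```text
{'clock': 13.575, 'joint_pos': [7.181, -7.619, -42.994, 20.118, -3.271, 7.045], 'tcp_pos': [0.548, 0.117, 0.177], 'tcp_rot': [178.412, 34.611, 178.625], 'wrist_force': [-0.376, -0.489, 0.369], 'gripper_width': 0.043}
lin [-0.0187, 0.0108, 0.363] turn [-0.0022, -0.0063, -0.0011] rows>= 1.2 tgt [0.592 0.12  0.12 ]
```

View pics/t8.png

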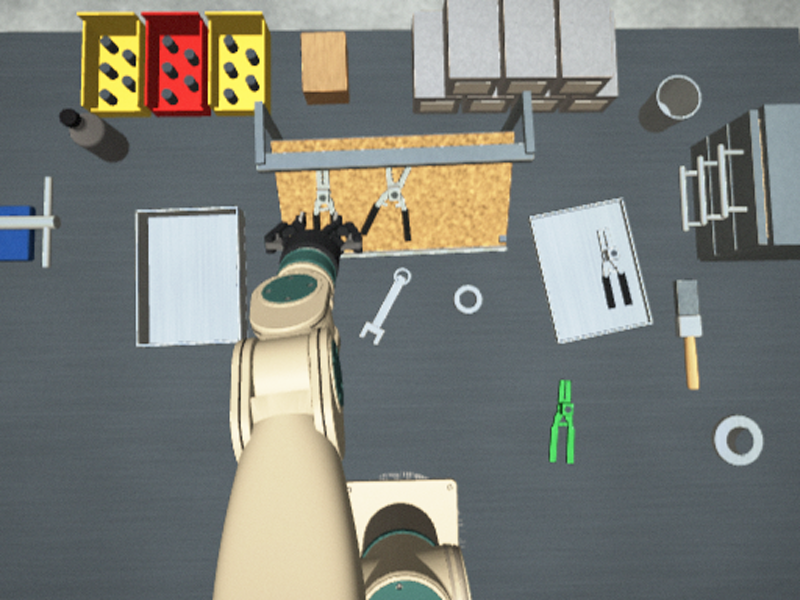

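The gripper is over the left clamp. Its right finger will pass about 25 mm from the open clamp's handle at (365,230), which is enough.

jog_arm([
  {"linear":[-0.0187,0.0108,0.12],"turn":[-0.002,-0.006,-0.001]},
  {"linear":[-0.0187,0.0108,0.25],"turn":[-0.002,-0.006,-0.001]},
  {"linear":[-0.0187,0.0108,0.34],"turn":[-0.002,-0.006,-0.001]},
  {"linear":[-0.0187,0.0108,0.363],"turn":[-0.002,-0.006,-0.001]},
  {"linear":[-0.0187,0.0108,0.363],"turn":[-0.002,-0.006,-0.001]},
])

```text
clock: 14.25
tcp_pos: [0.5927, 0.1203, 0.1221]
tcp_rot: [178.3, 35.2, 178.7]
wrist_force: [0.2, 0.1, -0.0]
gripper_width: 0.0427
```

```bash
python3 -c "
from h import *
state()
p,R=grasp('L',0,.0135); plan(p,R)
"
```

```text
{'clock': 14.25, 'joint_pos': [6.798, 1.852, -42.747, 10.322, -2.982, 6.66], 'tcp_pos': [0.593, 0.12, 0.122], 'tcp_rot': [178.292, 35.153, 178.654], 'wrist_force': [0.185, 0.115, -0.003], 'gripper_width': 0.043}
lin [0.0103, -0.0003, 0.1276] turn [0.0001, 0.0027, -0.0004] rows>= 0.4 tgt [0.606 0.121 0.1  ]
```

jog_arm([
  {"linear":[0.0103,0,0.04],"turn":[0,0.0027,0]},
  {"linear":[0.0103,0,0.08],"turn":[0,0.0027,0]},
  {"linear":[0.0103,0,0.11],"turn":[0,0.0027,0]},
  {"linear":[0.0103,0,0.126],"turn":[0,0.0027,0]},
  {"linear":[0.0103,0,0.126],"turn":[0,0.0027,0]},
])

```text
clock: 14.88
tcp_pos: [0.6054, 0.1208, 0.0999]
tcp_rot: [178.3, 34.9, 178.7]
wrist_force: [-0.4, 0.1, -0.4]
gripper_width: 0.0426
```

jog_arm([
  {"linear":[0,0,0],"turn":[0,0,0]},
  {"linear":[0,0,0],"turn":[0,0,0]},
  {"linear":[0,0,0],"turn":[0,0,0]},
  {"linear":[0,0,0],"turn":[0,0,0]},
], gripper=0)

```text
clock: 15.38
tcp_pos: [0.6053, 0.1209, 0.1001]
tcp_rot: [178.3, 35.0, 178.7]
wrist_force: [-4.2, 0.7, 4.8]
gripper_width: 0.0186
```

```bash
python3 -c "
from h import *
state()
p,R=grasp('L',0,.0135); plan(p,R)
s=snap('scene');cv2.imwrite('pics/s9.png',cv2.resize(s['frame'][190:310,200:360,::-1],None,fx=5,fy=5,interpolation=cv2.INTER_CUBIC))
"
```

```text
{'clock': 15.375, 'joint_pos': [6.659, 5.248, -42.507, 7.352, -2.87, 6.547], 'tcp_pos': [0.605, 0.121, 0.1], 'tcp_rot': [178.292, 34.959, 178.671], 'wrist_force': [-4.185, 0.688, 4.812], 'gripper_width': 0.019}
lin [-0.0017, -0.0009, 0.0011] turn [0.0002, -0.0005, -0.0003] rows>= 0.0 tgt [0.606 0.121 0.1  ]
```

View pics/s9.png

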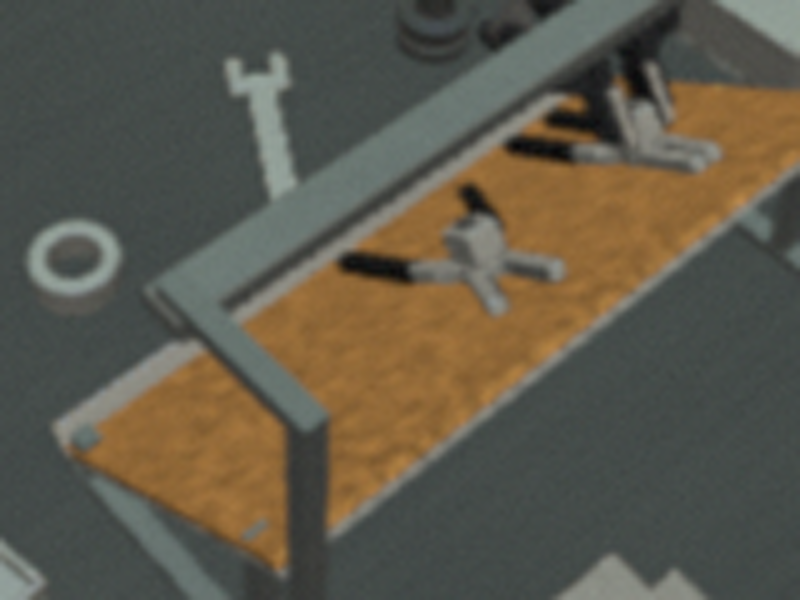

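The left clamp's block is between the fingers and the open clamp hasn't been touched. Lifting.

jog_arm([
  {"linear":[0,0,-0.05],"turn":[0,0,0]},
  {"linear":[0,0,-0.2],"turn":[0,0,0]},
  {"linear":[0,0,-0.4],"turn":[0,0,0]},
  {"linear":[0,0,-0.65],"turn":[0,0,0]},
  {"linear":[0,0,-0.9],"turn":[0,0,0]},
  {"linear":[0,0,-0.9],"turn":[0,0,0]},
])

```text
clock: 16.18
tcp_pos: [0.5028, 0.1183, 0.2525]
tcp_rot: [178.2, 35.4, 178.6]
wrist_force: [1.2, 0.5, -1.7]
gripper_width: 0.0181
```

```bash
python3 -c "
from h import *
state()
p,R=place('L',.0); plan([.44,.0,.29],R)
"
```

```text
{'clock': 16.175, 'joint_pos': [8.177, -17.983, -40.96, 31.723, -3.727, 7.768], 'tcp_pos': [0.503, 0.118, 0.253], 'tcp_rot': [178.203, 35.431, 178.649], 'wrist_force': [1.178, 0.534, -1.695], 'gripper_width': 0.018}
lin [0.1359, -0.5882, -0.3453] turn [-0.0327, 0.5912, -0.1835] rows>= 3.5 tgt [0.44 0.   0.29]
```

jog_arm([
  {"linear":[0.04,-0.1,-0.1],"turn":[0,0.07,-0.02]},
  {"linear":[0.07,-0.25,-0.2],"turn":[-0.01,0.2,-0.06]},
  {"linear":[0.1,-0.4,-0.3],"turn":[-0.02,0.35,-0.11]},
  {"linear":[0.13,-0.52,-0.345],"turn":[-0.03,0.5,-0.15]},
  {"linear":[0.1359,-0.5882,-0.3453],"turn":[-0.0327,0.5912,-0.1835]},
  {"linear":[0.1359,-0.5882,-0.3453],"turn":[-0.0327,0.5912,-0.1835]},
])

```text
clock: 16.92
tcp_pos: [0.4414, -0.0009, 0.2879]
tcp_rot: [179.9, -0.2, -169.5]
wrist_force: [0.1, 0.7, -2.8]
gripper_width: 0.0185
```

```bash
python3 -c "
from h import *
state()
p,R=place('L',.10); plan(p,R); plan([.44,-.18,.28],R)
"
```

```text
{'clock': 16.925, 'joint_pos': [-8.523, -4.52, -17.361, 77.331, 0.008, -19.012], 'tcp_pos': [0.441, -0.001, 0.288], 'tcp_rot': [179.937, -0.16, -169.512], 'wrist_force': [0.091, 0.726, -2.814], 'gripper_width': 0.019}
lin [0.0345, -1.5878, 0.8555] turn [0.0011, -0.0027, -0.0019] rows>= 5.8 tgt [ 0.492 -0.314  0.116]
lin [0.1696, -0.8794, 0.0391] turn [0.0011, -0.0027, -0.0019] rows>= 2.9 tgt [ 0.44 -0.18  0.28]
```

jog_arm([
  {"linear":[0.05,-0.15,0],"turn":[0,-0.002,-0.002]},
  {"linear":[0.1,-0.4,0.0],"turn":[0,-0.002,-0.002]},
  {"linear":[0.15,-0.65,0.02],"turn":[0,-0.002,-0.002]},
  {"linear":[0.16,-0.85,0.04],"turn":[0,-0.002,-0.002]},
  {"linear":[0.15,-1,0.04],"turn":[0,-0.002,-0.002]},
  {"linear":[0.15,-1,0.04],"turn":[0,-0.002,-0.002]},
])

```text
clock: 17.68
tcp_pos: [0.4481, -0.2039, 0.2785]
tcp_rot: [179.9, -0.0, -169.5]
wrist_force: [-0.2, 0.4, -2.1]
gripper_width: 0.0186
```

```bash
python3 -c "
from h import *
state()
p,R=place('L',.10); plan(p,R)
"
```

```text
{'clock': 17.675, 'joint_pos': [-32.021, 1.041, -13.118, 75.936, 0.044, -42.482], 'tcp_pos': [0.448, -0.204, 0.279], 'tcp_rot': [179.903, -0.041, -169.539], 'wrist_force': [-0.186, 0.403, -2.12], 'gripper_width': 0.019}
lin [-0.1157, -0.5841, 0.809] turn [0.0016, -0.0007, -0.0023] rows>= 3.2 tgt [ 0.492 -0.314  0.116]
```

jog_arm([
  {"linear":[-0.03,-0.12,0.1],"turn":[0,0,-0.002]},
  {"linear":[-0.07,-0.33,0.25],"turn":[0,0,-0.002]},
  {"linear":[-0.1,-0.5,0.45],"turn":[0,0,-0.002]},
  {"linear":[-0.1157,-0.5841,0.65],"turn":[0,0,-0.002]},
  {"linear":[-0.1157,-0.5841,0.78],"turn":[0,0,-0.002]},
  {"linear":[-0.1157,-0.5841,0.809],"turn":[0,0,-0.002]},
  {"linear":[-0.1157,-0.5841,0.809],"turn":[0,0,-0.002]},
])

```text
clock: 18.55
tcp_pos: [0.4918, -0.3132, 0.1166]
tcp_rot: [179.9, -0.0, -169.4]
wrist_force: [0.2, 0.2, -1.6]
gripper_width: 0.0185
```

```bash
python3 -c "
from h import *
state()
p,R=place('L',.008); plan(p,R)
s=snap('scene');cv2.imwrite('pics/s10.png',cv2.resize(s['frame'][200:384,60:290,::-1],None,fx=3.2,fy=3.2,interpolation=cv2.INTER_CUBIC))
s=snap('top');P=cloud(s);cv2.imwrite('pics/t10.png',cv2.resize(s['frame'][110:230,330:450,::-1],None,fx=5,fy=5,interpolation=cv2.INTER_CUBIC))
"
```

```text
{'clock': 18.55, 'joint_pos': [-38.869, 16.503, -15.201, 58.415, 0.048, -49.503], 'tcp_pos': [0.492, -0.313, 0.117], 'tcp_rot': [179.879, -0.041, -169.365], 'wrist_force': [0.178, 0.157, -1.574], 'gripper_width': 0.018}
lin [0.0003, -0.0063, 0.4606] turn [0.002, -0.0007, 0.0006] rows>= 1.5 tgt [ 0.492 -0.314  0.024]
```

View pics/t10.png

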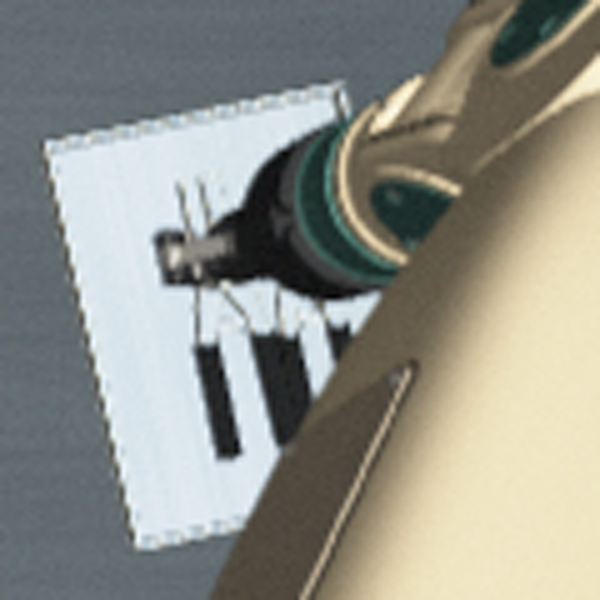

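The second shut clamp is over the left half of the tray, parallel to the first. Any overlap in the picture is from its height above the floor. Lowering.

jog_arm([
  {"linear":[0,-0.006,0.1],"turn":[0,0,0]},
  {"linear":[0,-0.006,0.25],"turn":[0,0,0]},
  {"linear":[0,-0.006,0.38],"turn":[0,0,0]},
  {"linear":[0,-0.006,0.44],"turn":[0,0,0]},
  {"linear":[0,-0.006,0.46],"turn":[0,0,0]},
  {"linear":[0,-0.006,0.46],"turn":[0,0,0]},
])

```text
clock: 19.4
tcp_pos: [0.4939, -0.3161, 0.0271]
tcp_rot: [-179.9, 0.1, -169.4]
wrist_force: [-0.6, -0.2, -1.8]
gripper_width: 0.0183
```

```bash
python3 -c "
from h import *
state()
p,R=place('L',.0005,.0125); plan(p,R)
s=snap('top');P=cloud(s);cv2.imwrite('pics/t11.png',cv2.resize(s['frame'][110:230,330:450,::-1],None,fx=5,fy=5,interpolation=cv2.INTER_CUBIC))
f=s['frame'];reg=np.zeros(f.shape[:2],bool); reg[174:203,365:378]=True
m=(f.max(2)<70)&reg&(P[...,2]<.05)&(P[...,2]>.005)
q=P[m]; print(len(q),np.median(q[:,2])); A=np.c_[q[:,0]-.42,q[:,1]+.32,np.ones(len(q))]
print(np.linalg.lstsq(A,q[:,2],rcond=None)[0])
"
```

```text
{'clock': 19.4, 'joint_pos': [-38.954, 22.225, -19.695, 47.922, 0.039, -49.577], 'tcp_pos': [0.494, -0.316, 0.027], 'tcp_rot': [-179.905, 0.133, -169.377], 'wrist_force': [-0.561, -0.229, -1.752], 'gripper_width': 0.018}
lin [0.0084, 0.0107, 0.0503] turn [-0.0016, 0.0022, 0.0004] rows>= 0.2 tgt [ 0.492 -0.314  0.017]
79 0.023199257829134345
[ 0.00349452 -0.02657276  0.02273547]
```

View pics/t11.png

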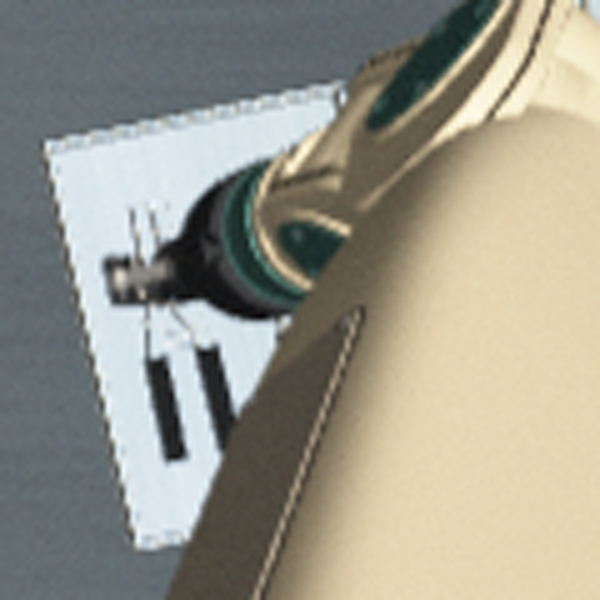

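jog_arm([
  {"linear":[0.0084,0.0107,0.015],"turn":[-0.0016,0.002,0]},
  {"linear":[0.0084,0.0107,0.03],"turn":[-0.0016,0.002,0]},
  {"linear":[0.0084,0.0107,0.042],"turn":[-0.0016,0.002,0]},
  {"linear":[0.0084,0.0107,0.049],"turn":[-0.0016,0.002,0]},
  {"linear":[0.0084,0.0107,0.049],"turn":[-0.0016,0.002,0]},
])

```text
clock: 20.08
tcp_pos: [0.4918, -0.3143, 0.0172]
tcp_rot: [180.0, 0.0, -169.4]
wrist_force: [0.2, -0.1, -1.3]
gripper_width: 0.0183
```

jog_arm([
  {"linear":[0,0,0.002],"turn":[0,0,0]},
  {"linear":[0,0,0.003],"turn":[0,0,0]},
  {"linear":[0,0,0.003],"turn":[0,0,0]},
])

```text
clock: 20.45
tcp_pos: [0.4919, -0.3144, 0.0167]
tcp_rot: [-180.0, 0.0, -169.4]
wrist_force: [-0.5, 0.3, -1.6]
gripper_width: 0.0182
```

jog_arm([
  {"linear":[0,0,0.003],"turn":[0,0,0]},
  {"linear":[0,0,0.0045],"turn":[0,0,0]},
  {"linear":[0,0,0.0045],"turn":[0,0,0]},
])

```text
clock: 20.82
tcp_pos: [0.4919, -0.3144, 0.0165]
tcp_rot: [-180.0, 0.0, -169.4]
wrist_force: [-1.9, 2.4, 5.3]
gripper_width: 0.018
```

Light contact with the floor (about 7 N). Releasing and rising.

jog_arm([
  {"linear":[0,0,0],"turn":[0,0,0]},
  {"linear":[0,0,0],"turn":[0,0,0]},
  {"linear":[0,0,0],"turn":[0,0,0]},
  {"linear":[0,0,-0.1],"turn":[0,0,0]},
  {"linear":[0,0,-0.4],"turn":[0,0,0]},
  {"linear":[0,0,-0.7],"turn":[0,0,0]},
  {"linear":[0,0,-1],"turn":[0,0,0]},
  {"linear":[0,0,-1],"turn":[0,0,0]},
  {"linear":[0,0,-1],"turn":[0,0,0]},
], gripper=0.5)

```text
clock: 21.95
tcp_pos: [0.4918, -0.3143, 0.2163]
tcp_rot: [-180.0, 0.0, -169.4]
wrist_force: [-0.1, 0.4, 0.1]
gripper_width: 0.0425
```

```bash
python3 -c "
from h import *
state()
p,R=grasp('M',.13); plan(p,R); plan([.44,-.12,.3],R)
s=snap('scene');cv2.imwrite('pics/s12.png',cv2.resize(s['frame'][230:384,60:220,::-1],None,fx=4.5,fy=3.8,interpolation=cv2.INTER_CUBIC))
"
```

```text
{'clock': 21.95, 'joint_pos': [-38.931, 12.113, -8.12, 69.739, 0.006, -49.55], 'tcp_pos': [0.492, -0.314, 0.216], 'tcp_rot': [-179.982, 0.023, -169.381], 'wrist_force': [-0.09, 0.378, 0.083], 'gripper_width': 0.042}
lin [-0.4995, 1.5015, 0.0542] turn [0.0673, -0.5796, 0.0759] rows>= 5.1 tgt [ 0.535 -0.001  0.205]
lin [0.0752, 1.0024, -0.4187] turn [0.0673, -0.5796, 0.0759] rows>= 3.5 tgt [ 0.44 -0.12  0.3 ]
```

View pics/s12.png

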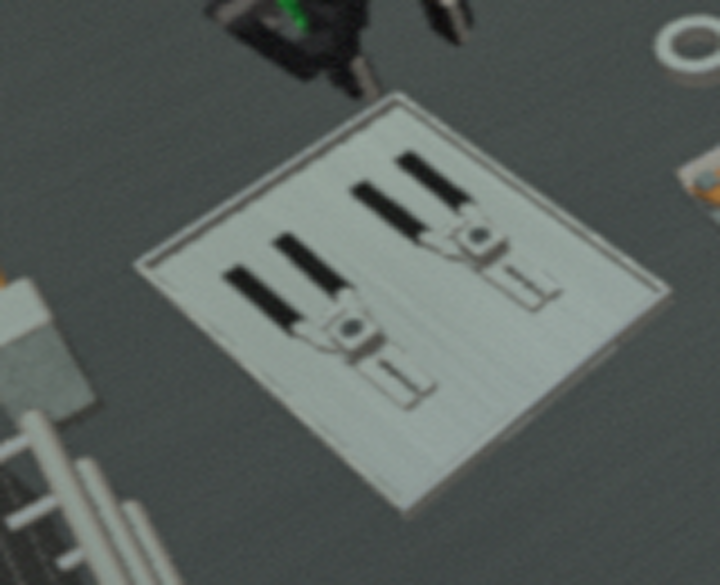

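Both shut clamps lie flat and side by side in the tray, blocks at about (352,327) and (480,235). Now the open one.

jog_arm([
  {"linear":[0.02,0.2,-0.15],"turn":[0,0,0]},
  {"linear":[0.04,0.45,-0.25],"turn":[0.01,-0.08,0.01]},
  {"linear":[0.06,0.7,-0.35],"turn":[0.02,-0.22,0.03]},
  {"linear":[0.0752,1,-0.4187],"turn":[0.04,-0.38,0.05]},
  {"linear":[0.0752,1,-0.4187],"turn":[0.06,-0.53,0.07]},
  {"linear":[0.0752,1,-0.4187],"turn":[0.0673,-0.5796,0.0759]},
  {"linear":[0.0752,1,-0.4187],"turn":[0.0673,-0.5796,0.0759]},
])

```text
clock: 22.88
tcp_pos: [0.4374, -0.1189, 0.2957]
tcp_rot: [-177.3, 34.6, -173.4]
wrist_force: [-0.2, -0.4, 0.9]
gripper_width: 0.0426
```

```bash
python3 -c "
from h import *
state()
p,R=grasp('M',.10); plan(p,R)
# remeasure middle clamp
s=snap('top');P=cloud(s); L=(P-C)@B; H=L[...,2]
reg=np.zeros(H.shape,bool); reg[107:160,215:290]=True
bm=((H>.024)&(H<.036)&reg).astype(np.uint8); nl,lab,st,ce=cv2.connectedComponentsWithStats(bm)
for i in range(1,nl):
    if st[i,4]>20: print('block',L[lab==i].mean(0).round(4),st[i,4])
dark=(s['frame'].max(2)<70)&reg&(H>.004)&(H<.018)
nl,lab,st,ce=cv2.connectedComponentsWithStats(dark.astype(np.uint8))
for i in range(1,nl):
    if st[i,4]>30: print('handle',L[lab==i].mean(0).round(4))
cv2.imwrite('pics/t13.png',cv2.resize(s['frame'][90:175,165:345,::-1],None,fx=4.4,fy=4.4,interpolation=cv2.INTER_CUBIC))
"
```

```text
{'clock': 22.875, 'joint_pos': [-37.074, -25.563, -38.897, 48.412, 20.99, -37.53], 'tcp_pos': [0.437, -0.119, 0.296], 'tcp_rot': [-177.345, 34.584, -173.379], 'wrist_force': [-0.243, -0.442, 0.859], 'gripper_width': 0.043}
lin [-0.1983, 0.5616, 0.809] turn [0.0035, -0.0056, -0.0031] rows>= 3.2 tgt [ 0.552 -0.     0.181]
block [0.0397 0.0028 0.0292] 62
handle [-0.0159  0.0463  0.0087]
handle [-0.0295 -0.0177  0.0093]
```

View pics/t13.png

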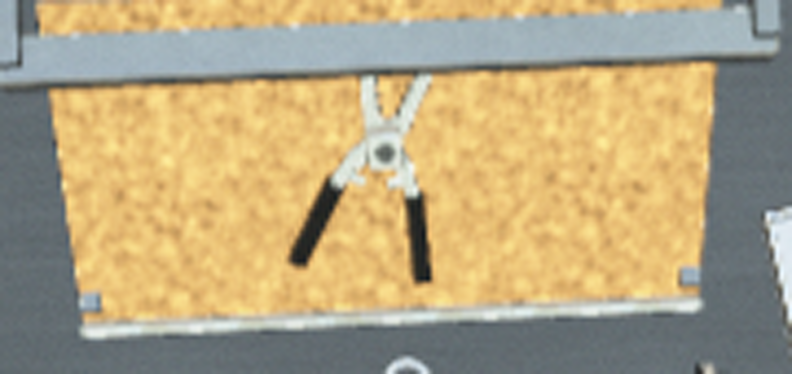

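The middle clamp hasn't moved. Approaching it.

jog_arm([
  {"linear":[-0.03,0.15,0.05],"turn":[0.003,-0.005,-0.003]},
  {"linear":[-0.1,0.38,0.12],"turn":[0.003,-0.005,-0.003]},
  {"linear":[-0.16,0.53,0.3],"turn":[0.003,-0.005,-0.003]},
  {"linear":[-0.1983,0.5616,0.5],"turn":[0.003,-0.005,-0.003]},
  {"linear":[-0.1983,0.5616,0.7],"turn":[0.003,-0.005,-0.003]},
  {"linear":[-0.1983,0.5616,0.8],"turn":[0.003,-0.005,-0.003]},
  {"linear":[-0.1983,0.5616,0.8],"turn":[0.003,-0.005,-0.003]},
])

```text
clock: 23.8
tcp_pos: [0.5518, -0.0005, 0.1807]
tcp_rot: [-177.1, 34.6, -173.1]
wrist_force: [-1.0, -0.3, -0.3]
gripper_width: 0.0427
```

```bash
python3 -c "
from h import *
state()
p,R=grasp('M',.025); plan(p,R)
"
```

```text
{'clock': 23.8, 'joint_pos': [-10.44, -9.291, -43.823, 21.38, 6.902, -14.315], 'tcp_pos': [0.552, -0.001, 0.181], 'tcp_rot': [-177.066, 34.588, -173.093], 'wrist_force': [-0.991, -0.347, -0.346], 'gripper_width': 0.043}
lin [-0.003, 0.0006, 0.3745] turn [0.0016, -0.0054, 0.0008] rows>= 1.2 tgt [0.595 0.001 0.119]
```

jog_arm([
  {"linear":[-0.003,0,0.12],"turn":[0.001,-0.005,0]},
  {"linear":[-0.003,0,0.25],"turn":[0.001,-0.005,0]},
  {"linear":[-0.003,0,0.35],"turn":[0.001,-0.005,0]},
  {"linear":[-0.003,0,0.37],"turn":[0.001,-0.005,0]},
  {"linear":[-0.003,0,0.37],"turn":[0.001,-0.005,0]},
])

```text
clock: 24.42
tcp_pos: [0.5948, 0.0007, 0.1209]
tcp_rot: [-177.0, 34.9, -173.1]
wrist_force: [0.4, -0.4, 0.4]
gripper_width: 0.0429
```

```bash
python3 -c "
from h import *
state()
p,R=grasp('M',0,.0138); plan(p,R)
"
```

```text
{'clock': 24.425, 'joint_pos': [-9.229, 0.652, -44.023, 10.791, 6.226, -13.272], 'tcp_pos': [0.595, 0.001, 0.121], 'tcp_rot': [-176.981, 34.908, -173.07], 'wrist_force': [0.403, -0.432, 0.354], 'gripper_width': 0.043}
lin [0.0036, 0.0016, 0.1245] turn [0.0004, -0.0, 0.0008] rows>= 0.4 tgt [0.608 0.001 0.1  ]
```

jog_arm([
  {"linear":[0.0036,0.0016,0.04],"turn":[0,0,0]},
  {"linear":[0.0036,0.0016,0.08],"turn":[0,0,0]},
  {"linear":[0.0036,0.0016,0.11],"turn":[0,0,0]},
  {"linear":[0.0036,0.0016,0.1245],"turn":[0,0,0]},
  {"linear":[0.0036,0.0016,0.1245],"turn":[0,0,0]},
])

```text
clock: 25.05
tcp_pos: [0.6083, 0.0014, 0.0996]
tcp_rot: [-177.0, 34.9, -173.1]
wrist_force: [0.2, -0.7, 1.3]
gripper_width: 0.0429
```

jog_arm([
  {"linear":[0,0,0],"turn":[0,0,0]},
  {"linear":[0,0,0],"turn":[0,0,0]},
  {"linear":[0,0,0],"turn":[0,0,0]},
  {"linear":[0,0,0],"turn":[0,0,0]},
], gripper=0)

```text
clock: 25.55
tcp_pos: [0.6082, 0.0014, 0.0999]
tcp_rot: [-177.0, 34.9, -173.1]
wrist_force: [-5.1, -0.7, 4.8]
gripper_width: 0.0186
```

jog_arm([
  {"linear":[0,0,-0.03],"turn":[0,0,0]},
  {"linear":[0,0,-0.1],"turn":[0,0,0]},
  {"linear":[0,0,-0.2],"turn":[0,0,0]},
  {"linear":[0,0,-0.33],"turn":[0,0,0]},
  {"linear":[0,0,-0.48],"turn":[0,0,0]},
  {"linear":[0,0,-0.63],"turn":[0,0,0]},
  {"linear":[0,0,-0.78],"turn":[0,0,0]},
  {"linear":[0,0,-0.88],"turn":[0,0,0]},
  {"linear":[0,0,-0.9],"turn":[0,0,0]},
  {"linear":[0,0,-0.9],"turn":[0,0,0]},
])

```text
clock: 26.8
tcp_pos: [0.5047, -0.0016, 0.2472]
tcp_rot: [-177.0, 34.9, -173.1]
wrist_force: [0.3, 0.3, -2.2]
gripper_width: 0.0185
```

```bash
python3 -c "
from h import *
state()
p,R=place('M',.0); plan([.43,.06,.29],R)
s=snap('scene');cv2.imwrite('pics/s14.png',cv2.resize(s['frame'][150:310,150:360,::-1],None,fx=3.7,fy=3.7,interpolation=cv2.INTER_CUBIC))
"
```

```text
{'clock': 26.8, 'joint_pos': [-12.094, -19.552, -42.279, 33.056, 7.83, -15.65], 'tcp_pos': [0.505, -0.002, 0.247], 'tcp_rot': [-176.981, 34.881, -173.082], 'wrist_force': [0.317, 0.316, -2.175], 'gripper_width': 0.019}
lin [0.1513, 0.331, -0.3844] turn [-0.0202, 0.5831, 0.0754] rows>= 3.3 tgt [0.43 0.06 0.29]
```

View pics/s14.png

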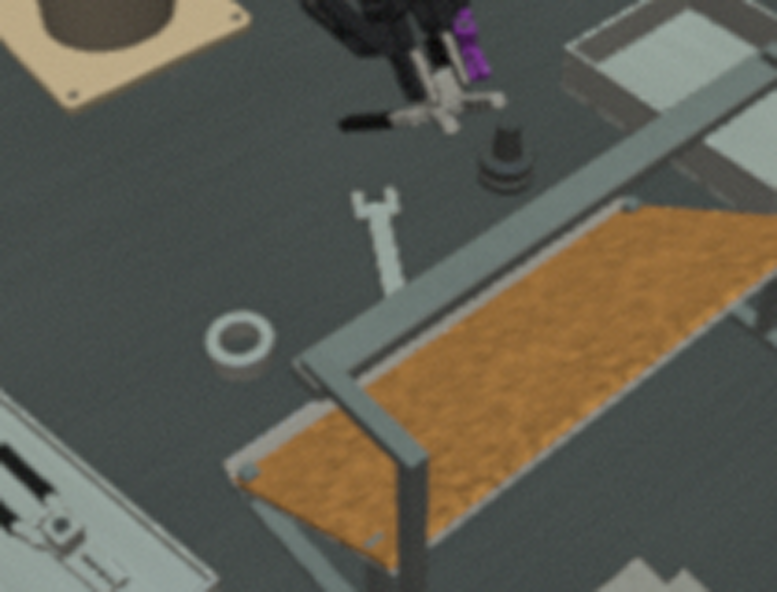

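The open clamp is held at about (440,100) with its jaws still apart. I'll carry it gently to the left.

jog_arm([
  {"linear":[0.02,0.04,-0.05],"turn":[0,0.05,0.006]},
  {"linear":[0.05,0.1,-0.13],"turn":[0,0.14,0.018]},
  {"linear":[0.08,0.17,-0.21],"turn":[-0.01,0.25,0.032]},
  {"linear":[0.11,0.24,-0.29],"turn":[-0.012,0.36,0.046]},
  {"linear":[0.135,0.29,-0.35],"turn":[-0.016,0.47,0.06]},
  {"linear":[0.15,0.325,-0.38],"turn":[-0.02,0.55,0.07]},
  {"linear":[0.1513,0.331,-0.3844],"turn":[-0.0202,0.5831,0.0754]},
  {"linear":[0.1513,0.331,-0.3844],"turn":[-0.0202,0.5831,0.0754]},
])

```text
clock: 27.85
tcp_pos: [0.4304, 0.06, 0.2883]
tcp_rot: [180.0, -0.1, -178.7]
wrist_force: [0.6, -0.2, -2.4]
gripper_width: 0.0185
```

```bash
python3 -c "
from h import *
state()
p,R=place('M',.12); plan(p,R); plan([.44,.24,.26],R)
"
```

```text
{'clock': 27.85, 'joint_pos': [-0.605, -5.286, -18.004, 77.415, 0.008, -1.918], 'tcp_pos': [0.43, 0.06, 0.288], 'tcp_rot': [179.987, -0.133, -178.687], 'wrist_force': [0.636, -0.201, -2.399], 'gripper_width': 0.018}
lin [-0.3843, 1.4242, 0.7586] turn [0.0002, -0.0022, 0.0002] rows>= 5.3 tgt [0.5   0.347 0.136]
lin [-0.0688, 0.8986, 0.1417] turn [0.0002, -0.0022, 0.0002] rows>= 2.9 tgt [0.44 0.24 0.26]
```

jog_arm([
  {"linear":[0,0.08,0.01],"turn":[0,-0.002,0]},
  {"linear":[-0.01,0.22,0.03],"turn":[0,-0.002,0]},
  {"linear":[-0.02,0.4,0.06],"turn":[0,-0.002,0]},
  {"linear":[-0.04,0.58,0.09],"turn":[0,-0.002,0]},
  {"linear":[-0.06,0.75,0.12],"turn":[0,-0.002,0]},
  {"linear":[-0.07,0.88,0.14],"turn":[0,-0.002,0]},
  {"linear":[-0.08,0.97,0.15],"turn":[0,-0.002,0]},
  {"linear":[-0.08,1.0,0.15],"turn":[0,-0.002,0]},
  {"linear":[-0.08,1.0,0.15],"turn":[0,-0.002,0]},
])

```text
clock: 28.98
tcp_pos: [0.4416, 0.2602, 0.2585]
tcp_rot: [-180.0, -0.0, -178.7]
wrist_force: [0.6, -0.1, -1.7]
gripper_width: 0.0182
```

```bash
python3 -c "
from h import *
state()
p,R=place('M',.09); plan(p,R)
"
```

```text
{'clock': 28.975, 'joint_pos': [23.284, 3.605, -12.846, 73.557, -0.007, 21.955], 'tcp_pos': [0.442, 0.26, 0.258], 'tcp_rot': [-179.991, -0.004, -178.672], 'wrist_force': [0.587, -0.111, -1.7], 'gripper_width': 0.018}
lin [-0.304, 0.4249, 0.7597] turn [-0.0002, -0.0001, 0.0005] rows>= 3.0 tgt [0.5   0.347 0.106]
```

jog_arm([
  {"linear":[-0.04,0.06,0.05],"turn":[0,0,0]},
  {"linear":[-0.11,0.16,0.15],"turn":[0,0,0]},
  {"linear":[-0.19,0.27,0.28],"turn":[0,0,0]},
  {"linear":[-0.26,0.36,0.42],"turn":[0,0,0]},
  {"linear":[-0.3,0.42,0.56],"turn":[0,0,0]},
  {"linear":[-0.304,0.4249,0.68],"turn":[0,0,0]},
  {"linear":[-0.304,0.4249,0.74],"turn":[0,0,0]},
  {"linear":[-0.304,0.4249,0.76],"turn":[0,0,0]},
  {"linear":[-0.304,0.4249,0.76],"turn":[0,0,0]},
])

```text
clock: 30.1
tcp_pos: [0.5008, 0.3466, 0.1069]
tcp_rot: [180.0, 0.0, -178.7]
wrist_force: [0.0, 0.7, -1.3]
gripper_width: 0.0186
```

```bash
python3 -c "
from h import *
state()
p,R=place('M',.01); plan(p,R)
s=snap('top');cv2.imwrite('pics/t15.png',cv2.resize(s['frame'][110:240,70:200,::-1],None,fx=4.6,fy=4.6,interpolation=cv2.INTER_CUBIC))
P=cloud(s); H=P[...,2]
f=s['frame']; reg=np.zeros(H.shape,bool); reg[130:235,80:165]=True
m=(H>.085)&(H<.12)&reg&(f.max(2)<70)
nl,lab,st,ce=cv2.connectedComponentsWithStats(m.astype(np.uint8))
for i in range(1,nl):
    if st[i,4]>25:
        q=P[lab==i]; print(ce[i],st[i,4],q.mean(0).round(4),q.min(0).round(3),q.max(0).round(3))
s=snap('scene');cv2.imwrite('pics/s15.png',cv2.resize(s['frame'][110:230,280:420,::-1],None,fx=5,fy=5,interpolation=cv2.INTER_CUBIC))
"
```

```text
{'clock': 30.1, 'joint_pos': [28.605, 19.344, -12.543, 58.072, -0.006, 27.301], 'tcp_pos': [0.501, 0.347, 0.107], 'tcp_rot': [179.987, 0.038, -178.696], 'wrist_force': [0.026, 0.656, -1.338], 'gripper_width': 0.019}
lin [0.0024, -0.0001, 0.402] turn [0.0002, 0.0006, 0.0001] rows>= 1.3 tgt [0.5   0.347 0.027]
[101.55789474 184.65263158] 95 [0.4473 0.3913 0.1022] [0.423 0.375 0.095] [0.472 0.411 0.107]
[126.39361702 189.71276596] 94 [0.433  0.3276 0.1023] [0.404 0.323 0.098] [0.461 0.334 0.108]
```

View pics/t15.png

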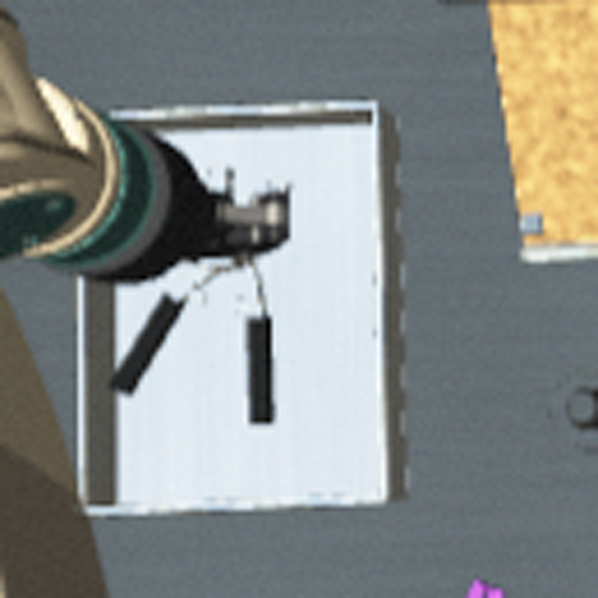

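View pics/s15.png

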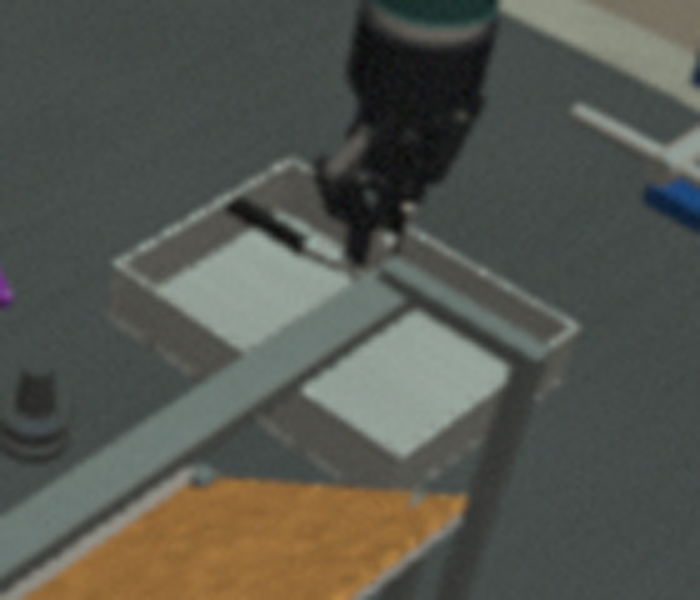

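The handles lie about 40 mm inside the box walls and the clamp is still open. Lowering.

jog_arm([
  {"linear":[0.0024,0,0.05],"turn":[0,0,0]},
  {"linear":[0.0024,0,0.13],"turn":[0,0,0]},
  {"linear":[0.0024,0,0.22],"turn":[0,0,0]},
  {"linear":[0.0024,0,0.31],"turn":[0,0,0]},
  {"linear":[0.0024,0,0.37],"turn":[0,0,0]},
  {"linear":[0.0024,0,0.4],"turn":[0,0,0]},
  {"linear":[0.0024,0,0.41],"turn":[0,0,0]},
  {"linear":[0.0024,0,0.41],"turn":[0,0,0]},
])

```text
clock: 31.2
tcp_pos: [0.5013, 0.3472, 0.026]
tcp_rot: [179.9, 0.2, -178.7]
wrist_force: [0.3, 0.2, -2.6]
gripper_width: 0.0184
```

```bash
python3 -c "
from h import *
state()
p,R=place('M',.0,.0142); plan(p,R)
s=snap('top')
P=cloud(s); H=P[...,2]
f=s['frame']; reg=np.zeros(H.shape,bool); reg[130:235,80:165]=True
m=(H>.01)&(H<.04)&reg&(f.max(2)<70)
nl,lab,st,ce=cv2.connectedComponentsWithStats(m.astype(np.uint8))
for i in range(1,nl):
    if st[i,4]>25:
        q=P[lab==i]; A=np.c_[q[:,0]-.43,q[:,1]-.35,np.ones(len(q))];print(ce[i],st[i,4],q.mean(0).round(4),q.min(0).round(3),q.max(0).round(3),np.polyfit(q[:,0],q[:,2],1))
"
```

```text
{'clock': 31.2, 'joint_pos': [28.633, 24.27, -16.635, 48.925, -0.004, 27.319], 'tcp_pos': [0.501, 0.347, 0.026], 'tcp_rot': [179.925, 0.153, -178.686], 'wrist_force': [0.281, 0.209, -2.648], 'gripper_width': 0.018}
lin [0.0049, -0.0031, 0.0391] turn [0.0012, 0.0025, 0.0002] rows>= 0.1 tgt [0.5   0.347 0.018]
[113.45070423 186.63380282] 71 [0.4482 0.3915 0.021 ] [0.425 0.376 0.014] [0.472 0.408 0.026] [0.00013386 0.02095761]
[136.03846154 191.91025641] 78 [0.4322 0.3283 0.0215] [0.404 0.323 0.013] [0.46  0.335 0.026] [0.02834266 0.00929668]
```

jog_arm([
  {"linear":[0.0049,-0.0031,0.015],"turn":[0.001,0.0025,0]},
  {"linear":[0.0049,-0.0031,0.028],"turn":[0.001,0.0025,0]},
  {"linear":[0.0049,-0.0031,0.037],"turn":[0.001,0.0025,0]},
  {"linear":[0.0049,-0.0031,0.039],"turn":[0.001,0.0025,0]},
  {"linear":[0.0049,-0.0031,0.039],"turn":[0.001,0.0025,0]},
])

```text
clock: 31.88
tcp_pos: [0.5005, 0.3466, 0.0184]
tcp_rot: [180.0, 0.0, -178.7]
wrist_force: [0.2, -0.2, -1.7]
gripper_width: 0.0185
```

jog_arm([
  {"linear":[0,0,0.002],"turn":[0,0,0]},
  {"linear":[0,0,0.004],"turn":[0,0,0]},
  {"linear":[0,0,0.004],"turn":[0,0,0]},
])

```text
clock: 32.25
tcp_pos: [0.5005, 0.3466, 0.0176]
tcp_rot: [180.0, 0.0, -178.7]
wrist_force: [1.1, 0.7, -2.5]
gripper_width: 0.0187
```

jog_arm([
  {"linear":[0,0,0.002],"turn":[0,0,0]},
  {"linear":[0,0,0.004],"turn":[0,0,0]},
  {"linear":[0,0,0.004],"turn":[0,0,0]},
])

```text
clock: 32.62
tcp_pos: [0.5005, 0.3466, 0.0168]
tcp_rot: [180.0, 0.0, -178.7]
wrist_force: [0.0, 0.3, -2.2]
gripper_width: 0.0186
```

jog_arm([
  {"linear":[0,0,0.002],"turn":[0,0,0]},
  {"linear":[0,0,0.003],"turn":[0,0,0]},
  {"linear":[0,0,0.003],"turn":[0,0,0]},
])

```text
clock: 33.0
tcp_pos: [0.5005, 0.3467, 0.0167]
tcp_rot: [180.0, 0.0, -178.7]
wrist_force: [-1.6, -2.0, 3.1]
gripper_width: 0.0183
```

Touched down at about 5 N. Releasing and rising.

jog_arm([
  {"linear":[0,0,0],"turn":[0,0,0]},
  {"linear":[0,0,0],"turn":[0,0,0]},
  {"linear":[0,0,0],"turn":[0,0,0]},
  {"linear":[0,0,-0.1],"turn":[0,0,0]},
  {"linear":[0,0,-0.35],"turn":[0,0,0]},
  {"linear":[0,0,-0.65],"turn":[0,0,0]},
  {"linear":[0,0,-0.95],"turn":[0,0,0]},
  {"linear":[0.4,0,-1],"turn":[0,0,0]},
  {"linear":[0.7,0,-1],"turn":[0,0,0]},
  {"linear":[0.7,0,-1],"turn":[0,0,0]},
], gripper=0.45)

```text
clock: 34.25
tcp_pos: [0.3569, 0.3426, 0.2165]
tcp_rot: [-180.0, -0.1, -178.6]
wrist_force: [1.2, 0.1, -0.4]
gripper_width: 0.0387
```

```bash
python3 -c "
from h import *
state()
for n in ['scene','top']:
    s=snap(n); cv2.imwrite(f'pics/{n}16.png',cv2.resize(s['frame'][:,:,::-1],(800,600),interpolation=cv2.INTER_CUBIC))
    if n=='scene': cv2.imwrite('pics/s16c.png',cv2.resize(s['frame'][120:230,280:420,::-1],None,fx=5,fy=5,interpolation=cv2.INTER_CUBIC))
"
```

```text
{'clock': 34.25, 'joint_pos': [36.316, 3.134, -18.484, 68.439, 0.024, 34.884], 'tcp_pos': [0.357, 0.343, 0.217], 'tcp_rot': [-179.987, -0.061, -178.568], 'wrist_force': [1.215, 0.091, -0.449], 'gripper_width': 0.039}
```

View pics/top16.png

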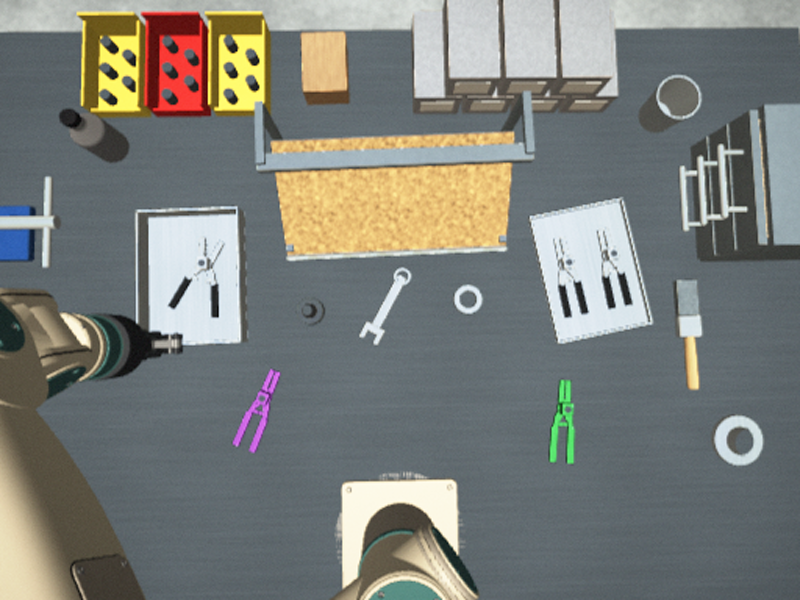

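View pics/scene16.png

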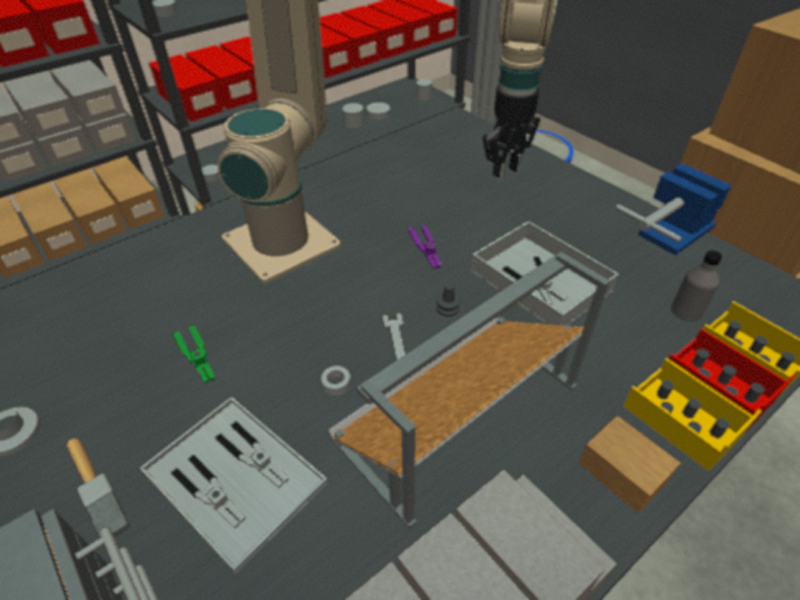

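Everything is where it should be. The open clamp is in the deep box at about (205,265) in the top view, and the two shut ones are in the tray at (568,265) and (615,258). The other objects haven't moved. A last numeric check, then I'll hand in.

```bash
python3 -c "
from h import *
s=snap('top');P=cloud(s); H=P[...,2]; f=s['frame']
for nm,(r,c) in {'box':((165,205),(100,150)),'tray':((160,205),(350,408))}.items():
    reg=np.zeros(H.shape,bool); reg[slice(*r),slice(*c)]=True
    nl,lab,st,ce=cv2.connectedComponentsWithStats(((f.max(2)<70)&reg).astype(np.uint8))
    for i in range(1,nl):
        if st[i,4]>30:
            q=P[(lab==i)&(H<.05)&(H>0)]; m=q.mean(0); a=np.linalg.svd(q[:,:2]-m[:2],full_matrices=False)[2][0]
            print(nm,'handle',m.round(4),'ang',np.degrees(np.arctan(a[1]/a[0])).round(1),'ztop med',np.median(q[:,2]).round(4),'tilt',np.polyfit((q[:,:2]-m[:2])@a,q[:,2],1)[0].round(3))
o=dict(np.load('last_scene.npz'))
state()
print(workorder.finish_job())
"
```

```text
box handle [0.4476 0.3908 0.0119] ang -30.7 ztop med 0.0123 tilt -0.008
box handle [0.4303 0.3273 0.0123] ang 1.2 ztop med 0.0131 tilt -0.012
tray handle [ 0.4402 -0.4239  0.0127] ang 10.8 ztop med 0.0128 tilt 0.003
tray handle [ 0.4344 -0.3937  0.0124] ang 10.4 ztop med 0.0125 tilt -0.005
tray handle [ 0.4262 -0.3415  0.0134] ang 11.8 ztop med 0.0133 tilt -0.009
tray handle [ 0.4203 -0.3113  0.0127] ang 10.6 ztop med 0.0127 tilt -0.022
{'clock': 34.4, 'joint_pos': [36.18, 3.363, -18.201, 68.318, -0.017, 34.82], 'tcp_pos': [0.361, 0.344, 0.217], 'tcp_rot': [179.946, 0.108, -178.64], 'wrist_force': [0.336, 0.352, 0.246], 'gripper_width': 0.038}
the job is handed in; nothing more can be done
None
```

The job is done and handed in at about 34 s. The two shut clamps are side by side in the shallow tray and the open one is in the deep box. I gripped each by its pivot block, lifted it square to the slope and lowered it to light floor contact (about 2 to 7 N) before letting go.

- **Flatness:** in the last images all the handle tops read about 12 to 13 mm above the bench. That fits 9 mm levers lying on a 4 mm floor. Tilts were within about 1.3°, close to the noise of the depth readings.
- **Open clamp:** it is still clearly open. Its handles are about 32° apart, against 31° on the board, which is an opening of about 0.5 rad.
- **Other things:** the spanner, tool holder, bush and the green and purple look-alikes looked unmoved in the pictures. I did not measure their positions.
- **Problems:** no check failed. One move call was refused for a missing field and moved nothing, so I sent it again. The force readings I saw between moves stayed below 10 N.

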